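# Hang a freshly primed headband frame on the drying rail with the lifting fork

## Task

The headband frame standing on the plywood board has just been primed, so neither gripper nor arm may touch it: take the lifting fork by its wooden grip, pick the frame up on the two tines under its crown, and hang it gently and squarely astride the steel bar of the drying rail, clear of the frame that already hangs there, which stays where it is. Lower the fork on past the bar and draw it out along the bar, then stand it upright on the table and let go of it.

Things in the scene. Friction and masses are not known exactly. Their poses are not given: they have to be found in the camera images.
- frame: primed headband frame to hang: grey arch, bare resin inside, on the plywood board; 164 mm wide over its ear pads (own x), 58 deep (own y), 106 high, 0.2 kg. Origin midway between the pads at their undersides, z up. Opening 120 wide, free from the board up, runs right through along own y: tines can enter from either end. Same after a half turn about z
- frame_crown (a point): middle of the underside of the frame's crown, 98 mm above its origin, where it rests on the bar; axes as frame. The band is a half ring round own y, 50 mm deep, 8 thick, inner radius 60 (so at the tines' 25 mm off centre its underside is 5 mm lower than at the crown)
- hung_frame: identical frame already hanging astride the bar, 75 to 92 mm from the bar's middle towards its own -y end; origin and axes as frame. Loose, only resting on the bar
- rail: drying rail, fixed. Round steel bar along own y, 16 mm thick, 280 long, rubber end caps (19 thick) to 152 from the middle. Wooden posts 22 mm wide (own x) under the bar, 128 each side of the middle, narrower than the gap between the tines. Baseboard 105 x 300 x 16 mm. Origin: middle of the baseboard's underside
- rail_mid (a point): middle of the top of the bar, 130 mm above the table; axes as rail (y along the bar)
- fork: lifting fork, standing on its tines, 0.3 kg. Origin at the tines' underside, below the grip; z up, tines point to own +x. Two steel tines 10 mm thick, at y = +25 and -25 (40 clear between), x = -58 to +63; tips turn up to 19 high from x = 50. At x = -53 each bends up into a leg; bar and posts fit between the legs up to 50 high. Above, an arm 67 to 79 high leads from the legs to the grip
- fork_grip (a point): centre of the fork's upright wooden grip, 116 mm above the fork's origin; axes as fork. The grip is 60 mm high (86 to 146 above the tines' underside), 34 along own x, 24 along own y between flat sides
- board: plywood board under the frame, loose, 170 x 200 mm, top face 18 mm above the table; origin at the middle of its underside

How it is judged (in metres and radians):
On the way, in this order (a step that is already met when the one before it is completed fails the run):
1. the frame is lifted clear of the board on the fork (contact force between frame and fork above 0.5 N and contact force between frame and board below 0.01 N and height (world z) of frame above 0.04 m), for 0.2 s.
2. the frame hangs on the bar, free of the fork (contact force between frame and rail above 0.5 N and contact force between frame and fork below 0.05 N and height (world z) of frame_crown above 0.12 m), for 0.2 s.
At the end, for the whole second after the job is handed in: The primed frame hangs at rest on the bar between its posts, crown within 15 mm of its line, level and square within 10 degrees, touching neither fork nor hung frame; that frame within 20 mm of its start; the fork upright (within 6 degrees) and still on the table (x of frame_crown in the frame of rail_mid between -0.015 and 0.015 m and y of frame_crown in the frame of rail_mid between -0.125 and 0.125 m and z of frame_crown in the frame of rail_mid between -0.008 and 0.008 m and angle between the y axis of frame and the y axis of rail, either way round below 0.17 rad and angle between frame's own z axis and vertical below 0.17 rad and contact force between frame and rail above 0.5 N and contact force between frame and fork below 0.05 N and contact force between frame and hung_frame below 0.05 N and linear speed of each of frame, fork below 0.03 m/s and distance of hung_frame from where it was at the start of the episode below 0.02 m and height (world z) of fork between -0.005 and 0.012 m and angle between fork's own z axis and vertical below 0.1 rad).
It fails at once if the gripper or arm touches the primed frame (contact force between any of the fingers, the arm and frame above 0.3 N).
It fails at once if the hung frame is knocked out of place (distance of hung_frame from where it was at the start of the episode above 0.03 m).
It fails at once if the frame is dropped or banged on to the bar (contact force between frame and rail above 25 N).
It also fails if it takes over 72 s, if anything falls off the work surface, if the arm or the gripper's body presses on something with over 40 N, if the wrist force passes 120 N, or if a joint passes its speed limit or range.

## Robot

A 6-joint arm with a two-finger parallel gripper is mounted at the origin on the work surface; the furniture and walls round the work are solid. World frame = base frame: x ahead of the robot, y to its left, z up, the work surface at z = 0. Lengths are in mm, angles in rad, forces in N, time in s.
With the tool pointing down it reaches from about 350 to 875 mm from the base axis. Payload 4.2 kg.
Tool frame: the origin (TCP) lies at the very end of the fingers, on their centre line; the grasp point (between the pads) lies arm.grip_depth behind it (arm.grip_depth is the distance from the TCP to the grasp point, in mm); x points along the fingers, y is the direction in which the jaws open and shut, and the axes are right-handed (so a half turn about x gives the same grasp; the last joint's range is limited). The gripper opens to 85 mm and grips with 20 to 120 N. Pads are 22 mm wide; open, the fingers measure 114 mm over their backs; the gripper's body (76 mm by 85 mm) begins 54 mm behind the grasp point. The pads swing forward as they close: fully open they stand 13 mm farther back than shut.
Start: joints at [1.457, 0.385, 0.008, 0, -1.194, -0.259], TCP at [227.607, 582.06, 231.312] pointing down, gripper open.
Joint ranges: [-3.14, 3.14], [-1.21, 2.06], [-1.07, 1.41], [-3.16, 2.05], [-2.99, -0.16], [-3.1, 3.1]. Speed limits (rad/s): [2.79, 2.79, 3.14, 3.14, 3.14, 3.14].

## Interface

Orientations are given as a unit quaternion [x, y, z, w].
In Python, from bench import arm, get_image, models gives the robot as it stands.
- The arm moves only by the tool arm_command, never from a script. Its argument "rows" is a list of rows, each an object of numbers: "dx", "dy", "dz": the shift along the tool's x, y, z in m; "wx", "wy", "wz": the turn, a rotation vector about the tool's x, y, z in degrees; "gripper": the closure, from -1 (fully open) to 1 (shut). A call has exactly 8 rows; each row is the pose to reach, as a shift and turn from the pose measured when the call began, along the tool's axes at that moment; what a row does not reach only later rows make up. A row lasts 1/10 s, in which the tool goes at most 50 mm and 8.59 degrees, less where a joint would pass 70% of its speed; a pose out of reach is approached as far as the arm can. A call with a gripper value outside its range is refused whole. The fingers move at their own pace and stop on an object; the grip force is fixed at half the most. Time passes only in rows, so rows that repeat a pose let the fingers close, or fill a call up. It gives the time, the measured TCP pose, the force and the opening at its end, in the units of the state.
- arm.read_state(): the state, without advancing time (a new reading comes with each control period).
- get_image(name): name is "scene" or "top" or "wrist"; returns a dict with "img" (420x560x3 uint8, red, green, blue), "K" (3x3 intrinsics, pixels), "rvec" (rotation vector, rad) and "tvec" (3), from world to camera coordinates, as OpenCV has them; the wrist camera has in their place "T_tool_cam" (4x4, takes a point from camera to tool coordinates, whose origin is the TCP and whose axes are the tool frame's). Camera axes: x right, y down, z forward; pixel columns grow to the right and rows downward; lengths in mm; the calibration is good to about 2 mm. A picture is of the moment at which its call begins: read the wrist's pose just before it. There is no depth.
- arm.job_done(): hands the job in, once; it reports no verdict.
Trained networks look in the newest picture that a camera, given by its name, has taken for a name from the list of things; names that differ only in an ending like _2 or _b are one class to them, and where a whole thing is asked for, a point or a joint stands for the part that bears it (a point fixed in the world has none). Each returns a list of dicts, best first, with "conf" (0 to 1); they miss things now and then, are a little off and sometimes report something else, mostly with a low value. They report only what shows in the picture. A call takes as long as a camera call.
- models.cut_out(camera, query): "mask" (420x560 bool, what is visible of it) and "extent" ([left, top, right, bottom] in pixels, round what is visible of it).
The state is a dict: "clock": time; "joints": joint angles; "joint_vel": joint speeds; "joint_efforts": joint torques, N m; "position": TCP position; "ee_rot": TCP orientation; "contact_force": force on the tool from outside, world axes, zero at the start; "wrist_torque": the same for the moment, N m; "gripper_width": finger opening in mm.
Only numpy, scipy, OpenCV 4.12 (cv2) and the standard library are available. Lean on these libraries where they do the work, as an engineer would, in place of code of your own. Each camera call takes 0.05 s, during which the arm holds its last target.

## Working session

There is one attempt and no reset: what is moved stays moved. The work goes in short steps, Python scripts to look and compute and a tool call to move; the robot and the scene stay as the last step left them, time stands still between calls to the robot, and variables do not carry over. Pictures are saved under pics/ and viewed, and the job is handed in when it is done.

Besides the shell and the picture viewer there is one more tool, called after "Emit:" as name(argument=value, ...), one argument or row to a line, values as JSON. arm_command: Moves the arm, as the interface text tells. Its arguments: {"type":"object","properties":{"rows":{"type":"array"}},"required":["rows"]}

```bash
ls; mkdir -p pics; python3 - <<'E'
from bench import arm,get_image,models
import cv2,numpy as np
print(arm.read_state(), arm.grip_depth)
for n in ["scene","top","wrist"]:
    d=get_image(n); cv2.imwrite(f"pics/{n}0.png",d["img"][:,:,::-1])
    np.savez(f"{n}0.npz",**d)
    print(n,{k:np.round(v,3).tolist() for k,v in d.items() if k!="img"})
E
```

```text
pics
{'clock': 0.0, 'joints': array([ 1.45658829e+00,  3.85548742e-01,  6.58753293e-03, -5.02617303e-04,
       -1.19401440e+00, -2.58587958e-01]), 'joint_vel': array([-3.73026282e-04, -6.98354885e-04, -6.67099155e-05,  3.11051001e-04,
       -1.13974074e-03, -1.17079087e-03]), 'joint_efforts': array([-1.26577597e-03, -3.92292273e+01,  1.88402456e+01,  4.18652058e+00,
       -4.70797313e-03, -1.28385878e-06]), 'position': array([227.41092933, 581.50778887, 230.21079435]), 'ee_rot': array([-0.69473663,  0.13188612,  0.69495495,  0.13032532]), 'contact_force': array([ 0.55633819, -0.19122159,  0.15451853]), 'wrist_torque': array([-0.01505274,  0.00754925,  0.01521539]), 'gripper_width': 85.26084724613042} 18.700000000000003
scene {'K': [[465.325, 0.0, 278.951], [0.0, 465.325, 206.317], [0.0, 0.0, 1.0]], 'rvec': [2.028, -0.738, 0.388], 'tvec': [-343.331, 224.304, 852.052]}
top {'K': [[399.066, 0.0, 280.099], [0.0, 399.066, 202.428], [0.0, 0.0, 1.0]], 'rvec': [2.218, -2.184, 0.09], 'tvec': [-44.211, 450.946, 971.099]}
wrist {'K': [[361.605, 0.0, 284.863], [0.0, 361.605, 213.138], [0.0, 0.0, 1.0]], 'T_tool_cam': [[-0.001, -0.325, 0.946, -140.445], [1.0, -0.0, 0.001, 0.107], [-0.0, 0.946, 0.325, -83.64], [0.0, 0.0, 0.0, 1.0]]}
```

View pics/scene0.png

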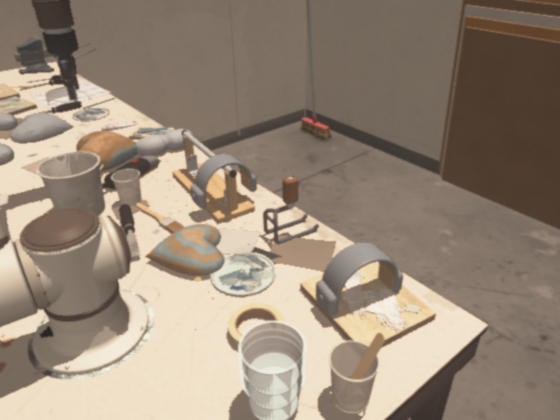

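View pics/top0.png

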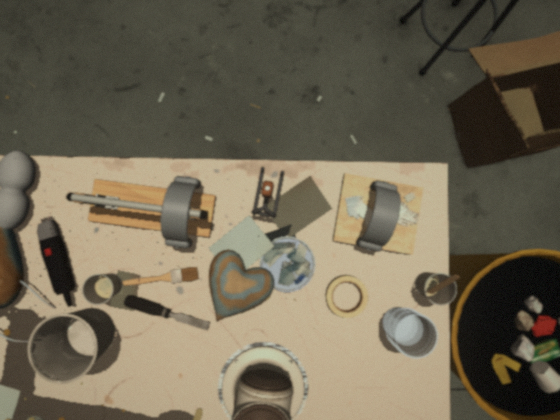

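View pics/wrist0.png

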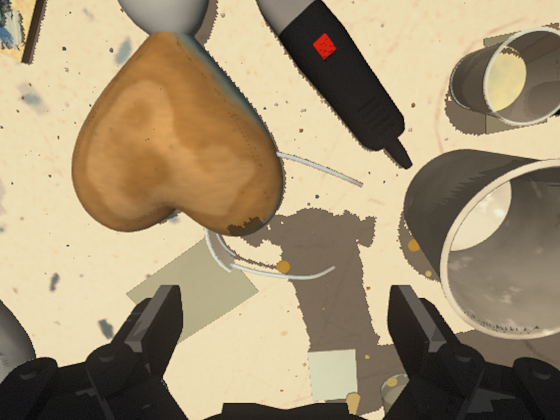

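The scene view shows the rail at (215,170) with its hung frame, the fork at (288,210) and the primed frame on its board at (365,285). In the top view the rail is at (150,205), the fork at (267,195) and the frame at (380,215). I'll zoom in.

```bash
python3 - <<'E'
import cv2,numpy as np
t=cv2.imread('pics/top0.png'); s=cv2.imread('pics/scene0.png')
cv2.imwrite('pics/t_fork.png',cv2.resize(t[155:235,230:310],None,fx=7,fy=7,interpolation=cv2.INTER_CUBIC))
cv2.imwrite('pics/t_frame.png',cv2.resize(t[160:265,320:440],None,fx=5.5,fy=5.5,interpolation=cv2.INTER_CUBIC))
cv2.imwrite('pics/t_rail.png',cv2.resize(t[165:255,60:225],None,fx=4.8,fy=4.8,interpolation=cv2.INTER_CUBIC))
cv2.imwrite('pics/s_fork.png',cv2.resize(s[120:250,160:340],None,fx=4.4,fy=4.4,interpolation=cv2.INTER_CUBIC))
cv2.imwrite('pics/s_frame.png',cv2.resize(s[225:355,290:440],None,fx=4.5,fy=4.5,interpolation=cv2.INTER_CUBIC))
E
```

```text
(no output)
```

View pics/t_fork.png

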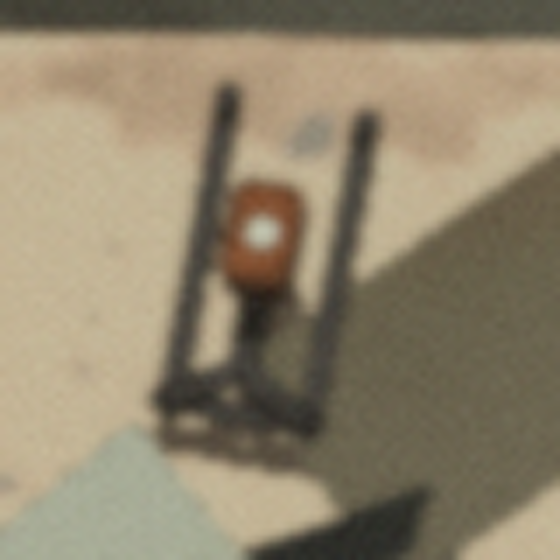

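View pics/t_frame.png

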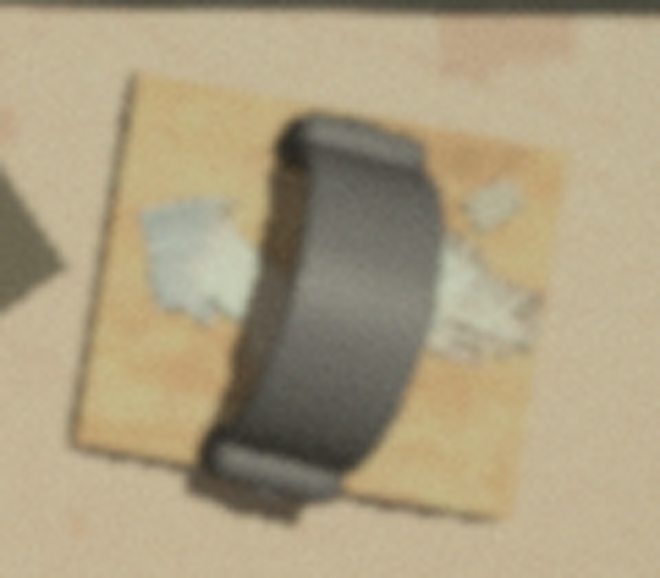

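View pics/t_rail.png

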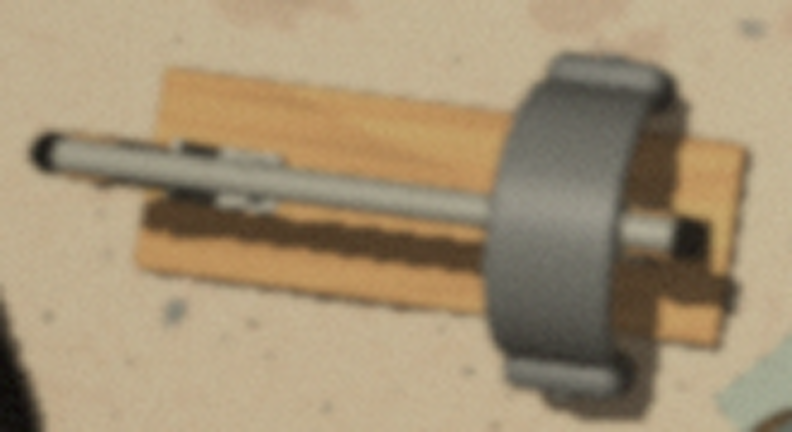

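View pics/s_fork.png

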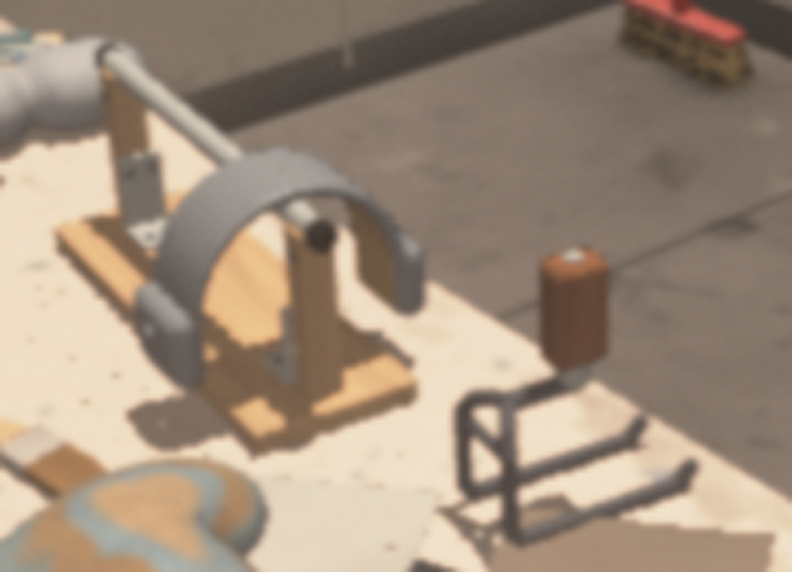

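View pics/s_frame.png

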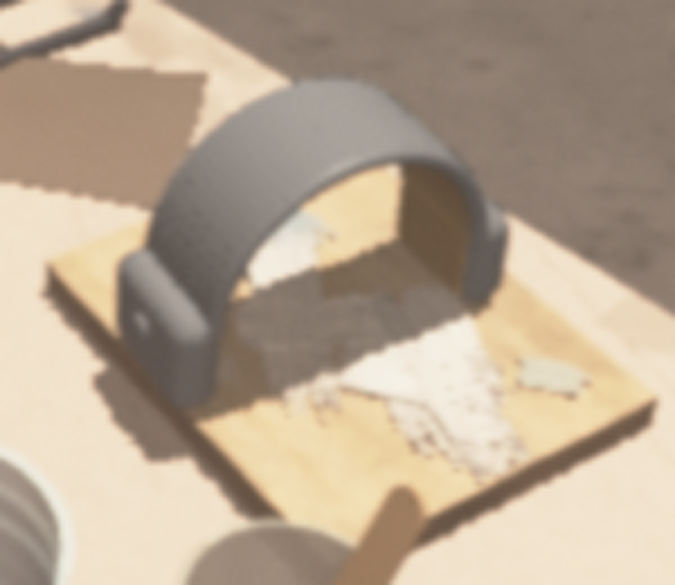

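```bash
cat > h.py <<'E'
import numpy as np,cv2
from scipy.optimize import least_squares,minimize
C={n:np.load(n+'0.npz') for n in('scene','top')}
def proj(n,P):
    c=C[n]; return cv2.projectPoints(np.asarray(P,float).reshape(-1,3),c['rvec'],c['tvec'],c['K'],None)[0][:,0]
def uc(U,s,off): return (np.array(U,float)+.5)/s-.5+np.array(off)
def Rz(a): c,s=np.cos(a),np.sin(a); return np.array([[c,-s,0],[s,c,0],[0,0,1]])
def fit(obs,x0,z):
    # obs: list (cam, local pt, px)
    def r(p):
        out=[]
        for n,P,u in obs:
            w=Rz(p[2])@np.array(P,float)+[p[0],p[1],z]
            out+=list(proj(n,w)[0]-u)
        return np.array(out)
    s=least_squares(r,x0); return s.x,r(s.x).reshape(-1,2)
E
python3 - <<'E'
from h import *
t=lambda U:uc(U,7,(230,155)); s=lambda U:uc(U,4.4,(160,120))
fo=[('top',(0,0,146),t((262,232))),('top',(60,25,19),t((228,92))),('top',(60,-25,19),t((368,118))),
('scene',(0,0,146),s((577,255))),('scene',(60,25,17),s((640,428))),('scene',(60,-25,17),s((690,468))),
('scene',(-53,25,0),s((475,497))),('scene',(-53,-25,0),s((519,541)))]
x0=[480,0,0]
p,r=fit(fo,x0,0); print('fork',p,'\n',r.round(1))
t=lambda U:uc(U,4.8,(60,165))
ro=[('top',(0,152,122),t((33,152))),('top',(0,-152,122),t((710,239))),
('top',(52.5,150,16),t((166,68))),('top',(52.5,-150,16),t((748,147))),('top',(-52.5,-150,16),t((718,348))),('top',(-52.5,150,16),t((137,270))),
('scene',(0,152,122),s((103,50))),('scene',(0,-152,122),s((324,236))),('scene',(-52.5,150,16),s((57,235))),('scene',(52.5,-150,16),s((415,385))),('scene',(-52.5,-150,16),s((258,440)))]
p,r=fit(ro,[450,300,0],0); print('rail',p,'\n',r.round(1))
t=lambda U:uc(U,5.5,(320,160)); s2=lambda U:uc(U,4.5,(290,225))
bo=[('top',(85,100,18),t((133,72))),('top',(85,-100,18),t((570,153))),('top',(-85,-100,18),t((505,520))),('top',(-85,100,18),t((78,442))),
('scene',(-85,100,18),s2((47,265))),('scene',(85,-100,18),s2((655,403)))]
for b in ([430,-260,0],):
    p,r=fit(bo,b,0);print('board85x',p,r.round(1))
E
python3 - <<'E'
from h import *
from bench import models,get_image
for n in('top','scene'):
  get_image(n)
  for q in('frame','hung_frame','fork','rail'):
    for i,d in enumerate(models.cut_out(n,q)[:3]):
        print(n,q,round(d['conf'],2),d['extent'],d['mask'].sum())
        np.save(f'm_{n}_{q}_{i}.npy',d['mask'])
E
```

```text
fork [ 4.74681539e+02 -6.80571100e+00 -1.75575808e-01] 
 [[ 0.4  0. ]
 [ 0.5 -0.7]
 [ 0.4 -0.6]
 [-0.5  0.5]
 [ 1.2 -2.7]
 [ 1.2 -1.8]
 [-2.   1. ]
 [-1.6  2.1]]
rail [ 4.32979240e+02  2.76014528e+02 -1.19314009e-01] 
 [[ 1.3 -0. ]
 [-0.9  0.6]
 [ 0.  -0.4]
 [ 0.5 -0.3]
 [ 0.6  0.4]
 [-1.   0.1]
 [ 0.2  1.1]
 [ 0.9  1.4]
 [-1.6 -2.3]
 [ 1.1 -1.2]
 [-0.8 -0.8]]
board85x [ 4.27171535e+02 -2.79700145e+02 -1.65929675e-01] [[ 0.5  0.1]
 [ 0.1 -0. ]
 [ 1.1  1. ]
 [-1.3  0.6]
 [-0.9 -1.2]
 [ 1.5 -1. ]]
top frame 0.65 [352.4, 180.5, 402.1, 252.1] 1832
top hung_frame 0.68 [162.5, 176.3, 203.7, 249.2] 1923
top hung_frame 0.34 [250.2, 166.5, 280.0, 219.9] 799
top fork 0.67 [249.7, 168.7, 285.7, 219.2] 766
top rail 0.65 [67.5, 180.5, 219.2, 238.0] 4364
scene frame 0.85 [317.4, 243.1, 402.2, 315.0] 2739
scene hung_frame 0.73 [263.1, 174.9, 319.5, 245.1] 1114
scene hung_frame 0.6 [188.5, 156.9, 254.8, 209.8] 1410
scene fork 0.75 [263.7, 174.4, 318.7, 243.8] 1248
scene rail 0.93 [171.9, 131.6, 257.1, 223.6] 2671
```

```bash
cat > fr.py <<'E'
from h import *
S=4
def parts(padh=45):
    L=[]
    a=np.linspace(0,np.pi,25)
    for i in range(24):
        L.append([(r*np.cos(x),y,38+r*np.sin(x)) for x in a[i:i+2] for r in(60,68) for y in(-25,25)])
    for s in(1,-1):
        L.append([(s*x,y,z) for x in(60,68) for y in(-25,25) for z in(10,38)])
        L.append([(s*x,y,z) for x in(64,82) for y in(-29,29) for z in(0+2,padh-2)]+[(s*x,y,z) for x in(64,82) for y in(-27,27) for z in(0,padh)])
    return [np.array(l) for l in L]
PT=parts()
def mask(n,T,z,yaw,roll=0):
    m=np.zeros((420*S,560*S),np.uint8)
    R=Rz(yaw)
    for l in PT:
        u=proj(n,l@R.T+[T[0],T[1],z])
        cv2.fillConvexPoly(m,cv2.convexHull(((u+.5)*S).astype(np.int32)),1)
    return m
def fitmask(masks,x0,z):
    M={n:cv2.resize(k.astype(np.float32),None,fx=S,fy=S,interpolation=cv2.INTER_LINEAR)>.5 for n,k in masks.items()}
    def c(p):
        o=0
        for n in M:
            m=mask(n,p[:2],z,p[2]/100)>0
            o+=1-(m&M[n]).sum()/(m|M[n]).sum()
        return o
    x=np.array([x0[0],x0[1],x0[2]*100])
    s=minimize(c,x,method='Nelder-Mead',options=dict(initial_simplex=[x,x+[8,0,0],x+[0,8,0],x+[0,0,8]],xatol=.1,fatol=1e-4))
    return s.x[:2],s.x[2]/100,s.fun
E
python3 - <<'E'
from fr import *
L=lambda n,q,i=0:np.load(f'm_{n}_{q}_{i}.npy')
for ns in (('top','scene'),('top',),('scene',)):
  print('frame',ns,fitmask({n:L(n,'frame') for n in ns},[427,-280,-.2],18))
print('hung',fitmask({'top':L('top','hung_frame')},[425,195,-.12],32),fitmask({'top':L('top','hung_frame'),'scene':L('scene','hung_frame',1)},[425,195,-.12],32))
T,y,_=fitmask({n:L(n,'frame') for n in ('top','scene')},[427,-280,-.2],18)
for n in('top','scene'):
  im=cv2.resize(cv2.imread(f'pics/{n}0.png'),None,fx=S,fy=S,interpolation=cv2.INTER_CUBIC)
  cs,_=cv2.findContours(mask(n,T,18,y),cv2.RETR_LIST,cv2.CHAIN_APPROX_NONE); cv2.drawContours(im,cs,-1,(0,0,255),1)
  v=np.vstack(cs)[:,0]; a=v.min(0)-30;b=v.max(0)+30
  cv2.imwrite(f'pics/ov_{n}.png',im[a[1]:b[1],a[0]:b[0]])
E
```

```text
frame ('top', 'scene') (array([ 421.00384284, -267.73986925]), np.float64(-0.2659581687014104), np.float64(0.2160249399609091))
frame ('top',) (array([ 421.306032  , -269.30466974]), np.float64(-0.2664437122449953), np.float64(0.10124076029567053))
frame ('scene',) (array([ 420.25573588, -267.19421259]), np.float64(-0.2600689640289326), np.float64(0.1067800515258781))
hung (array([423.61392969, 192.0525262 ]), np.float64(-0.11209913028703296), np.float64(0.09747793190416143)) (array([422.27087306, 191.71872795]), np.float64(-0.08205870241170865), np.float64(0.19021486569049462))
```

View pics/ov_top.png

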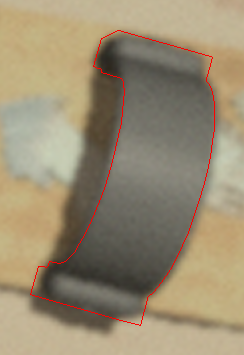

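View pics/ov_scene.png

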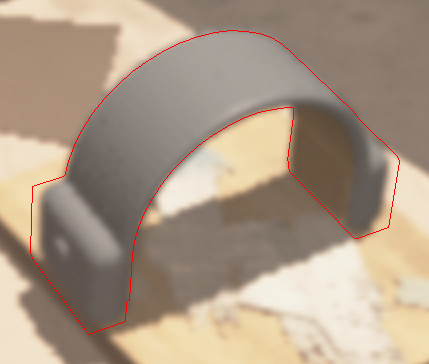

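```bash
cat > mv.py <<'E'
import numpy as np,sys
from scipy.spatial.transform import Rotation as R
from bench import arm
def Rdown(psi): # tool x down, tool z horizontal at yaw psi
    x=np.array([0,0,-1.]); z=np.array([np.cos(psi),np.sin(psi),0]); y=np.cross(z,x)
    return np.column_stack([x,y,z])
def rel(pos,psi):
    s=arm.read_state(); R0=R.from_quat(s['ee_rot']).as_matrix()
    d=R0.T@(np.array(pos)-s['position'])
    w=R.from_matrix(R0.T@Rdown(psi)).as_rotvec(degrees=True)
    print('shift m',(d/1000).round(4),'turn deg',w.round(2))
def show():
    s=arm.read_state(); M=R.from_quat(s['ee_rot']).as_matrix()
    print('t',round(s['clock'],2),'pos',s['position'].round(1),'psi z',np.arctan2(M[1,2],M[0,2]).round(3),'xaxis',M[:,0].round(3),'j',s['joints'].round(3),'F',s['contact_force'].round(1),'tq',s['wrist_torque'].round(2),'w',round(s['gripper_width'],1))
E
python3 -c "
from mv import *
show()
rel((475,-7,330),-0.176); rel((475,-7,330),-0.176+np.pi)"
```

```text
t 0.65 pos [227.6 582.  231.3] psi z 2.769 xaxis [-0.  0. -1.] j [ 1.457  0.385  0.008 -0.    -1.194 -0.259] F [ 0.1 -0.2  0.7] tq [-0.05 -0.04  0.02] w 85.5
shift m [-0.0987  0.4585 -0.445 ] turn deg [168.72   0.    -0.  ]
shift m [-0.0987  0.4585 -0.445 ] turn deg [-11.28   0.     0.  ]
```

Emit:
arm_command(
  rows=[
    {"dx": -0.012, "dy": 0.03, "dz": -0.03, "wx": -1, "gripper": -1},
    {"dx": -0.02, "dy": 0.06, "dz": -0.06, "wx": -2, "gripper": -1},
    {"dx": -0.03, "dy": 0.095, "dz": -0.09, "wx": -3, "gripper": -1},
    {"dx": -0.03, "dy": 0.13, "dz": -0.125, "wx": -4, "gripper": -1},
    {"dx": -0.03, "dy": 0.165, "dz": -0.16, "wx": -5, "gripper": -1},
    {"dx": -0.03, "dy": 0.2, "dz": -0.195, "wx": -6, "gripper": -1},
    {"dx": -0.03, "dy": 0.235, "dz": -0.23, "wx": -7, "gripper": -1},
    {"dx": -0.03, "dy": 0.27, "dz": -0.26, "wx": -8, "gripper": -1},
  ],
)

```text
validation failed for argument at $.ro...
```

```bash
python3 -c "
from mv import *
show()
rel((475,-7,225),-0.176+np.pi)"
```

```text
t 0.65 pos [227.6 582.  231.3] psi z 2.769 xaxis [-0.  0. -1.] j [ 1.457  0.385  0.008 -0.    -1.194 -0.259] F [ 0.1 -0.2  0.7] tq [-0.05 -0.04  0.02] w 85.5
shift m [ 0.0063  0.4585 -0.445 ] turn deg [-11.28   0.     0.  ]
```

Emit:
arm_command(
  rows=[
    {"dx": -0.012, "dy": 0.03, "dz": -0.03, "wx": -1, "wy": 0, "wz": 0, "gripper": -1},
    {"dx": -0.02, "dy": 0.06, "dz": -0.06, "wx": -2, "wy": 0, "wz": 0, "gripper": -1},
    {"dx": -0.03, "dy": 0.095, "dz": -0.09, "wx": -3, "wy": 0, "wz": 0, "gripper": -1},
    {"dx": -0.03, "dy": 0.13, "dz": -0.125, "wx": -4, "wy": 0, "wz": 0, "gripper": -1},
    {"dx": -0.03, "dy": 0.165, "dz": -0.16, "wx": -5, "wy": 0, "wz": 0, "gripper": -1},
    {"dx": -0.03, "dy": 0.2, "dz": -0.195, "wx": -6, "wy": 0, "wz": 0, "gripper": -1},
    {"dx": -0.03, "dy": 0.235, "dz": -0.23, "wx": -7, "wy": 0, "wz": 0, "gripper": -1},
    {"dx": -0.03, "dy": 0.27, "dz": -0.26, "wx": -8, "wy": 0, "wz": 0, "gripper": -1},
  ],
)

```text
clock: 1.45
position: [371.9, 234.0, 261.7]
ee_rot: [0.703, -0.082, -0.702, -0.082]
contact_force: [0.7, 0.5, 0.1]
gripper_width: 85.1
```

```bash
python3 -c "
from mv import *
show()
rel((475,-7,225),-0.176+np.pi)"
```

```text
t 1.45 pos [371.9 234.  261.7] psi z 2.909 xaxis [ 0.001  0.001 -1.   ] j [ 0.934  0.037 -0.367  0.    -1.166  0.404] F [0.7 0.5 0.1] tq [-0.03 -0.08 -0.02] w 85.1
shift m [ 0.0366  0.2108 -0.1558] turn deg [-3.23 -0.04  0.06]
```

Emit:
arm_command(
  rows=[
    {"dx": 0.004, "dy": 0.035, "dz": -0.026, "wx": -0.5, "wy": 0, "wz": 0, "gripper": -1},
    {"dx": 0.01, "dy": 0.07, "dz": -0.052, "wx": -1, "wy": 0, "wz": 0, "gripper": -1},
    {"dx": 0.016, "dy": 0.105, "dz": -0.078, "wx": -1.5, "wy": 0, "wz": 0, "gripper": -1},
    {"dx": 0.022, "dy": 0.14, "dz": -0.104, "wx": -2, "wy": 0, "wz": 0, "gripper": -1},
    {"dx": 0.028, "dy": 0.175, "dz": -0.13, "wx": -2.6, "wy": 0, "wz": 0, "gripper": -1},
    {"dx": 0.034, "dy": 0.203, "dz": -0.151, "wx": -3.2, "wy": 0, "wz": 0, "gripper": -1},
    {"dx": 0.037, "dy": 0.211, "dz": -0.156, "wx": -3.2, "wy": 0, "wz": 0, "gripper": -1},
    {"dx": 0.037, "dy": 0.211, "dz": -0.156, "wx": -3.2, "wy": 0, "wz": 0, "gripper": -1},
  ],
)

```text
clock: 2.25
position: [475.0, -8.4, 224.1]
ee_rot: [-0.704, 0.063, 0.704, 0.064]
contact_force: [-0.9, 0.2, 0.1]
gripper_width: 85.2
```

```bash
python3 - <<'E'
from mv import *
from bench import get_image
import cv2
show()
s=arm.read_state(); d=get_image('wrist'); cv2.imwrite('pics/w1.png',d['img'][:,:,::-1])
np.savez('w1.npz',pos=s['position'],q=s['ee_rot'],**d)
E
```

```text
t 2.25 pos [475.   -8.4 224.1] psi z 2.962 xaxis [-0.     0.001 -1.   ] j [ 3.250e-01  1.340e-01 -3.560e-01 -1.000e-03 -1.081e+00  1.067e+00] F [-0.9  0.2  0.1] tq [0.02 0.07 0.04] w 85.2
```

View pics/w1.png

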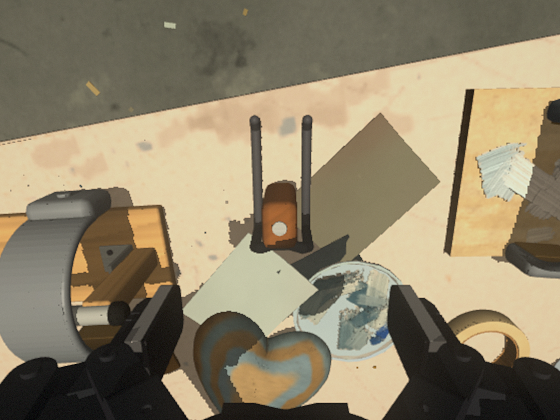

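```bash
cat > wf.py <<'E'
from h import *
from scipy.spatial.transform import Rotation as R
def loadw(f):
    d=np.load(f); T=np.eye(4); T[:3,:3]=R.from_quat(d['q']).as_matrix(); T[:3,3]=d['pos']
    M=np.linalg.inv(T@d['T_tool_cam'])
    C[f]=dict(rvec=cv2.Rodrigues(M[:3,:3])[0],tvec=M[:3,3],K=d['K'])
    return f
E
python3 - <<'E'
from wf import *
w=loadw('w1.npz')
im=cv2.imread('pics/w1.png'); cv2.imwrite('pics/w1c.png',cv2.resize(im[105:265,200:360],None,fx=3.7,fy=3.7,interpolation=cv2.INTER_CUBIC))
fo=[(w,(0,0,146),(279,229)),(w,(60,25,19),(255.5,121)),(w,(60,-25,19),(307,121))]
p,r=fit(fo,[475,-7,-.17],0); print(p,r.round(1))
print(proj(w,[475,-8.4,224.1]))
E
```

```text
[ 4.71921864e+02 -4.24452887e+00 -1.86232048e-01] [[ 0.1  1.9]
 [-1.3 -1.4]
 [ 1.1 -1. ]]
[[284.51253847 288.64850148]]
```

View pics/w1c.png

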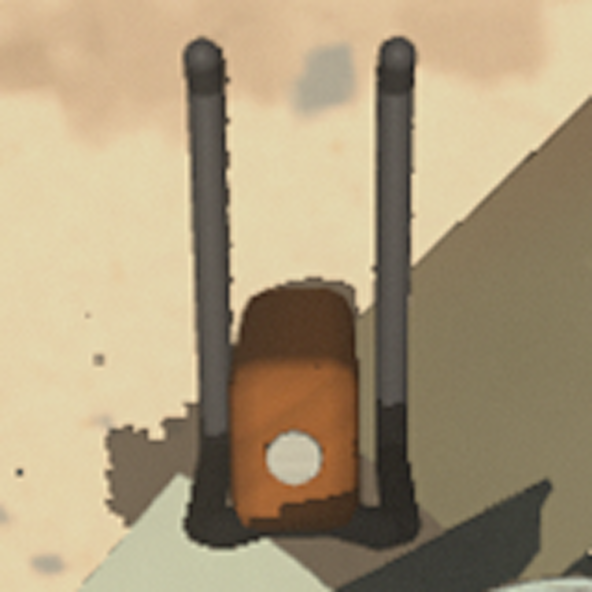

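```bash
python3 -c "
from mv import *
show()
rel((472.5,-5,100),-0.183+np.pi)"
```

```text
t 2.3 pos [475.   -7.5 224.5] psi z 2.964 xaxis [ 0.     0.001 -1.   ] j [ 3.270e-01  1.330e-01 -3.560e-01 -1.000e-03 -1.081e+00  1.066e+00] F [-0.2  0.1 -0.3] tq [ 0.04 -0.03 -0.  ] w 85.4
shift m [ 0.1245 -0.0019  0.0029] turn deg [ 0.3  -0.01  0.05]
```

Emit:
arm_command(
  rows=[
    {"dx": 0.02, "dy": -0.002, "dz": 0.003, "wx": 0.3, "wy": 0, "wz": 0, "gripper": -1},
    {"dx": 0.045, "dy": -0.002, "dz": 0.003, "wx": 0.3, "wy": 0, "wz": 0, "gripper": -1},
    {"dx": 0.07, "dy": -0.002, "dz": 0.003, "wx": 0.3, "wy": 0, "wz": 0, "gripper": -1},
    {"dx": 0.095, "dy": -0.002, "dz": 0.003, "wx": 0.3, "wy": 0, "wz": 0, "gripper": -1},
    {"dx": 0.115, "dy": -0.002, "dz": 0.003, "wx": 0.3, "wy": 0, "wz": 0, "gripper": -1},
    {"dx": 0.124, "dy": -0.002, "dz": 0.003, "wx": 0.3, "wy": 0, "wz": 0, "gripper": -1},
    {"dx": 0.124, "dy": -0.002, "dz": 0.003, "wx": 0.3, "wy": 0, "wz": 0, "gripper": -1},
    {"dx": 0.124, "dy": -0.002, "dz": 0.003, "wx": 0.3, "wy": 0, "wz": 0, "gripper": -0.4},
  ],
)

```text
clock: 3.1
position: [473.2, -4.0, 101.5]
ee_rot: [0.705, -0.064, -0.703, -0.065]
contact_force: [0.2, 0.3, -0.2]
gripper_width: 73.3
```

Emit:
arm_command(
  rows=[
    {"dx": 0, "dy": 0, "dz": 0, "wx": 0, "wy": 0, "wz": 0, "gripper": 0},
    {"dx": 0, "dy": 0, "dz": 0, "wx": 0, "wy": 0, "wz": 0, "gripper": 0.3},
    {"dx": 0, "dy": 0, "dz": 0, "wx": 0, "wy": 0, "wz": 0, "gripper": 0.6},
    {"dx": 0, "dy": 0, "dz": 0, "wx": 0, "wy": 0, "wz": 0, "gripper": 1},
    {"dx": 0, "dy": 0, "dz": 0, "wx": 0, "wy": 0, "wz": 0, "gripper": 1},
    {"dx": 0, "dy": 0, "dz": 0, "wx": 0, "wy": 0, "wz": 0, "gripper": 1},
    {"dx": 0, "dy": 0, "dz": 0, "wx": 0, "wy": 0, "wz": 0, "gripper": 1},
    {"dx": 0, "dy": 0, "dz": 0, "wx": 0, "wy": 0, "wz": 0, "gripper": 1},
  ],
)

```text
clock: 3.9
position: [473.6, -4.1, 102.2]
ee_rot: [0.705, -0.064, -0.703, -0.064]
contact_force: [-0.4, 1.0, 6.2]
gripper_width: 23.2
```

```bash
python3 - <<'E'
from mv import *
from bench import get_image
import cv2
show()
s=arm.read_state(); d=get_image('wrist'); cv2.imwrite('pics/w2.png',d['img'][:,:,::-1])
np.savez('w2.npz',pos=s['position'],q=s['ee_rot'],**d)
E
```

```text
t 3.9 pos [473.6  -4.1 102.2] psi z 2.96 xaxis [ 0.003  0.001 -1.   ] j [ 0.336  0.274 -0.532  0.    -0.761  1.054] F [-0.4  1.   6.2] tq [0.02 0.4  0.06] w 23.2
```

View pics/w2.png

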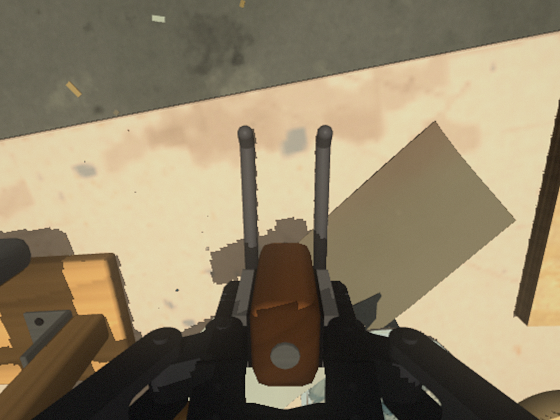

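```bash
python3 - <<'E'
from wf import *
w=loadw('w2.npz')
fo=[(w,(0,0,146),(285.5,355)),(w,(60,25,19),(246,132)),(w,(60,-25,19),(325,131.5))]
p,r=fit(fo,[475,-7,-.17],0); print(p,r.round(1))
for z in (-3,3):print(z,fit(fo,[475,-7,-.17],z))
E
```

```text
[ 4.73703425e+02 -4.56250379e+00 -1.81269153e-01] [[ 0.1  2.5]
 [-1.8 -2. ]
 [ 1.6 -1.5]]
-3 (array([ 4.72247916e+02, -4.30190590e+00, -1.81229219e-01]), array([[ 0.11944674, -0.15596705],
       [-1.2077965 , -0.09986324],
       [ 0.98929664,  0.40742466]]))
3 (array([ 4.75182338e+02, -4.82732624e+00, -1.81311299e-01]), array([[ 0.11549511,  5.23222002],
       [-2.45676446, -4.08389801],
       [ 2.23636193, -3.56981081]]))
```

Emit:
arm_command(
  rows=[
    {"dx": -0.01, "dy": 0, "dz": 0, "wx": 0, "wy": 0, "wz": 0, "gripper": 1},
    {"dx": -0.03, "dy": 0, "dz": 0, "wx": 0, "wy": 0, "wz": 0, "gripper": 1},
    {"dx": -0.055, "dy": 0.005, "dz": 0, "wx": 4, "wy": 0, "wz": 0, "gripper": 1},
    {"dx": -0.075, "dy": 0.015, "dz": 0, "wx": 10, "wy": 0, "wz": 0, "gripper": 1},
    {"dx": -0.08, "dy": 0.03, "dz": 0, "wx": 17, "wy": 0, "wz": 0, "gripper": 1},
    {"dx": -0.08, "dy": 0.045, "dz": 0, "wx": 24, "wy": 0, "wz": 0, "gripper": 1},
    {"dx": -0.08, "dy": 0.06, "dz": 0, "wx": 31, "wy": 0, "wz": 0, "gripper": 1},
    {"dx": -0.08, "dy": 0.07, "dz": 0, "wx": 37, "wy": 0, "wz": 0, "gripper": 1},
  ],
)

```text
clock: 4.75
position: [459.6, -73.7, 181.8]
ee_rot: [0.647, -0.285, -0.646, -0.287]
contact_force: [0.3, -0.1, -2.4]
gripper_width: 23.2
```

```bash
python3 -c "
from mv import *
show()
rel((455,-140,182),-1.837+np.pi)"
```

```text
t 4.75 pos [459.6 -73.7 181.8] psi z 2.309 xaxis [ 0.002  0.002 -1.   ] j [ 0.191  0.159 -0.443 -0.001 -0.967  0.548] F [ 0.3 -0.1 -2.4] tq [ 0.   -0.01  0.  ] w 23.2
shift m [-0.0003  0.048  -0.0459] turn deg [57.53  0.07  0.12]
```

Emit:
arm_command(
  rows=[
    {"dx": 0, "dy": 0.004, "dz": -0.004, "wx": 7, "wy": 0, "wz": 0, "gripper": 1},
    {"dx": 0, "dy": 0.01, "dz": -0.01, "wx": 15, "wy": 0, "wz": 0, "gripper": 1},
    {"dx": 0, "dy": 0.018, "dz": -0.018, "wx": 23, "wy": 0, "wz": 0, "gripper": 1},
    {"dx": 0, "dy": 0.026, "dz": -0.025, "wx": 31, "wy": 0, "wz": 0, "gripper": 1},
    {"dx": 0, "dy": 0.034, "dz": -0.033, "wx": 39, "wy": 0, "wz": 0, "gripper": 1},
    {"dx": 0, "dy": 0.042, "dz": -0.04, "wx": 47, "wy": 0, "wz": 0, "gripper": 1},
    {"dx": 0, "dy": 0.048, "dz": -0.046, "wx": 54, "wy": 0, "wz": 0, "gripper": 1},
    {"dx": 0, "dy": 0.048, "dz": -0.046, "wx": 57.5, "wy": 0, "wz": 0, "gripper": 1},
  ],
)

```text
clock: 5.55
position: [454.1, -140.8, 181.1]
ee_rot: [-0.427, 0.563, 0.428, 0.563]
contact_force: [0.2, 0.7, -2.4]
gripper_width: 23.8
```

```bash
python3 - <<'E'
from mv import *
from bench import get_image
import cv2
show()
rel((450,-162,182),-1.837+np.pi)
for n in('wrist','scene','top'):
  s=arm.read_state(); d=get_image(n); im=d['img'][:,:,::-1]
  if n=='scene': im=cv2.resize(im[150:350,240:460],None,fx=3,fy=3,interpolation=cv2.INTER_CUBIC)
  if n=='top': im=cv2.resize(im[150:290,240:440],None,fx=4,fy=4,interpolation=cv2.INTER_CUBIC)
  cv2.imwrite(f'pics/{n}3.png',im)
  if n=='wrist':np.savez('w3.npz',pos=s['position'],q=s['ee_rot'],**d)
E
```

```text
t 5.55 pos [ 454.1 -140.8  181.1] psi z 1.3 xaxis [-0.     0.002 -1.   ] j [ 0.041  0.177 -0.421 -0.002 -0.973 -0.311] F [ 0.2  0.7 -2.4] tq [-0.03  0.01 -0.01] w 23.8
shift m [-0.0009 -0.0018 -0.0215] turn deg [-0.28  0.11 -0.04]
```

View pics/wrist3.png

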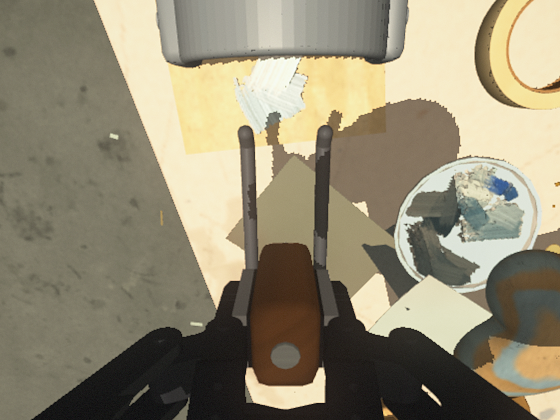

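View pics/scene3.png

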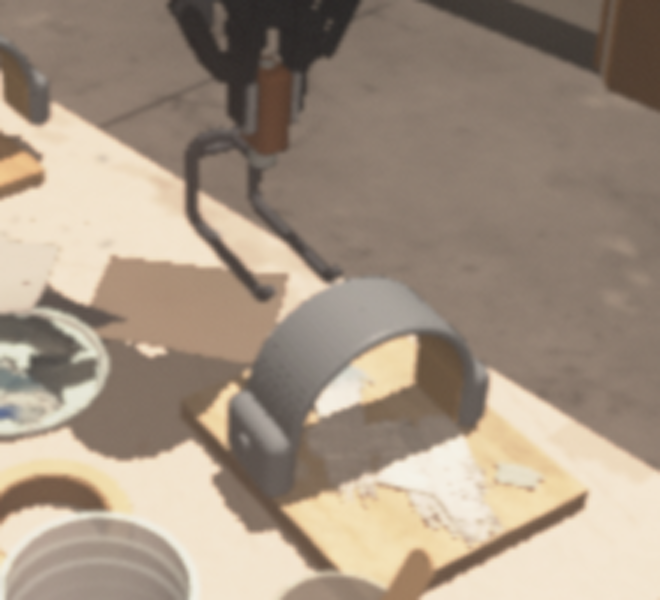

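View pics/top3.png

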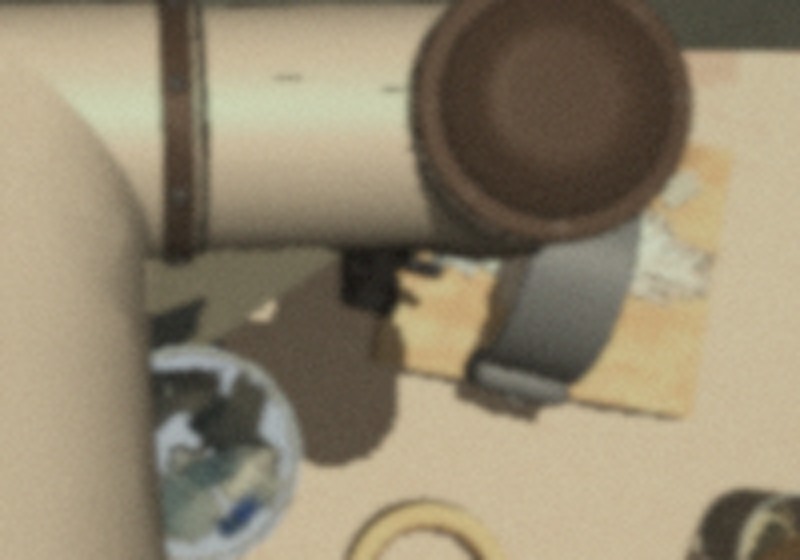

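```bash
python3 - <<'E'
from wf import *
import fr; from fr import *
w=loadw('w3.npz')
im=cv2.resize(cv2.imread('pics/wrist3.png'),None,fx=4,fy=4,interpolation=cv2.INTER_CUBIC)
for T,y,c in (((421,-268),-.266,(0,0,255)),((421,-268),-.21,(0,255,0))):
  cs,_=cv2.findContours(mask(w,T,18,y),cv2.RETR_LIST,cv2.CHAIN_APPROX_NONE); cv2.drawContours(im,cs,-1,c,2)
cv2.imwrite('pics/ovw.png',cv2.resize(im[0:560,500:1800],None,fx=.6,fy=.6))
E
```

```text
(no output)
```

View pics/ovw.png

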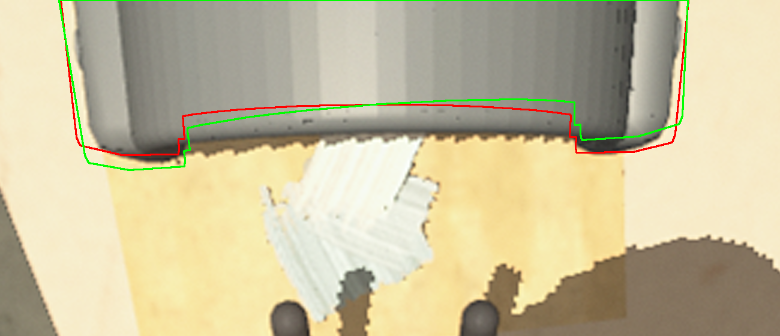

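```bash
python3 - <<'E'
from wf import *
from fr import *
from bench import models,get_image
w=loadw('w3.npz')
get_image('wrist')
r=models.cut_out('wrist','frame')
for d in r: print(d['conf'],d['extent'],d['mask'].sum())
m=r[0]['mask']; np.save('m_w3.npy',m)
L=lambda n,q,i=0:np.load(f'm_{n}_{q}_{i}.npy')
print(fitmask({w:m},[421,-268,-.25],18))
print(fitmask({w:m,'top':L('top','frame'),'scene':L('scene','frame')},[421,-268,-.25],18))
E
```

```text
0.55 [157.2, 2.0, 411.1, 67.3] 14342
(array([ 421.42142691, -262.99474935]), np.float64(-0.2556270899421637), np.float64(0.07728752494123159))
(array([ 421.61606975, -266.03388216]), np.float64(-0.2505771352064933), np.float64(0.33919987995411593))
```

```bash
python3 -c "
from mv import *
show()
rel((438,-204,177),-1.826+np.pi)
rel((422.3,-263,177),-1.826+np.pi)"
```

```text
t 5.8 pos [ 454.7 -139.9  181.5] psi z 1.306 xaxis [ 0.001  0.002 -1.   ] j [ 0.043  0.177 -0.42  -0.002 -0.972 -0.306] F [-0.8 -0.5 -3.5] tq [0.01 0.   0.04] w 23.4
shift m [ 0.0043 -0.0006 -0.0662] turn deg [-0.54  0.11  0.03]
shift m [ 0.0042 -0.0009 -0.1273] turn deg [-0.54  0.11  0.03]
```

Emit:
arm_command(
  rows=[
    {"dx": 0.002, "dy": -0.001, "dz": -0.005, "wx": -0.5, "wy": 0, "wz": 0, "gripper": 1},
    {"dx": 0.004, "dy": -0.001, "dz": -0.015, "wx": -0.5, "wy": 0, "wz": 0, "gripper": 1},
    {"dx": 0.004, "dy": -0.001, "dz": -0.025, "wx": -0.5, "wy": 0, "wz": 0, "gripper": 1},
    {"dx": 0.004, "dy": -0.001, "dz": -0.035, "wx": -0.5, "wy": 0, "wz": 0, "gripper": 1},
    {"dx": 0.004, "dy": -0.001, "dz": -0.045, "wx": -0.5, "wy": 0, "wz": 0, "gripper": 1},
    {"dx": 0.004, "dy": -0.001, "dz": -0.055, "wx": -0.5, "wy": 0, "wz": 0, "gripper": 1},
    {"dx": 0.004, "dy": -0.001, "dz": -0.062, "wx": -0.5, "wy": 0, "wz": 0, "gripper": 1},
    {"dx": 0.004, "dy": -0.001, "dz": -0.064, "wx": -0.5, "wy": 0, "wz": 0, "gripper": 1},
  ],
)

```text
clock: 6.6
position: [438.6, -202.8, 177.3]
ee_rot: [-0.431, 0.559, 0.432, 0.561]
contact_force: [-0.1, 0.7, -3.1]
gripper_width: 23.4
```

```bash
cat > snap.py <<'E'
import sys
from mv import *
from bench import get_image
import cv2
show()
k=sys.argv[1]; ims=[]
x0,y0,x1,y1=map(int,sys.argv[2:6])
s=arm.read_state(); d=get_image('wrist'); ims.append(d['img'][:,:,::-1])
np.savez(f'w{k}.npz',pos=s['position'],q=s['ee_rot'],**d)
cv2.imwrite(f'pics/wrist{k}.png',ims[0])
d=get_image('scene'); im=d['img'][y0:y1,x0:x1,::-1]
f=min(800/(x1-x0),600/(y1-y0)); cv2.imwrite(f'pics/scene{k}.png',cv2.resize(im,None,fx=f,fy=f,interpolation=cv2.INTER_CUBIC))
E
python3 snap.py 4 290 150 460 330
```

```text
t 6.6 pos [ 438.6 -202.8  177.3] psi z 1.314 xaxis [ 0.001  0.002 -1.   ] j [-0.097  0.194 -0.41  -0.002 -0.966 -0.158] F [-0.1  0.7 -3.1] tq [-0.01  0.01  0.01] w 23.4
```

View pics/wrist4.png

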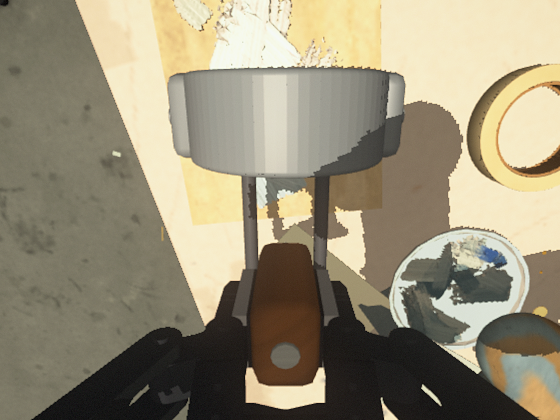

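View pics/scene4.png

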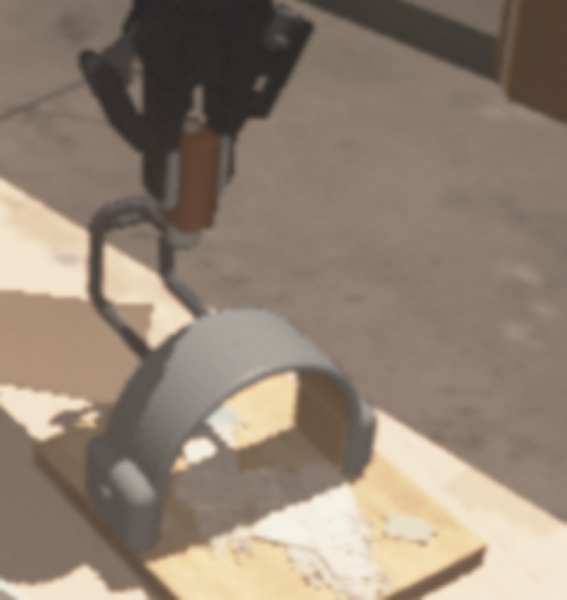

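```bash
python3 - <<'E'
from wf import *
from fr import *
from bench import models
w=loadw('w4.npz')
r=models.cut_out('wrist','frame')
for d in r: print(d['conf'],d['extent'],d['mask'].sum())
m=r[0]['mask']
print(fitmask({w:m},[421,-268,-.25],18))
E
python3 -c "
from mv import *
rel((422.3,-263,177),-1.826+np.pi)"
```

```text
0.93 [166.1, 69.2, 406.9, 177.3] 23710
(array([ 420.70841956, -267.17288055]), np.float64(-0.2599448709272998), np.float64(0.12354379696151851))
shift m [ 0.0002  0.0006 -0.0632] turn deg [-0.05  0.12  0.03]
```

Emit:
arm_command(
  rows=[
    {"dx": 0, "dy": 0, "dz": -0.006, "wx": 0, "wy": 0.1, "wz": 0, "gripper": 1},
    {"dx": 0, "dy": 0, "dz": -0.016, "wx": 0, "wy": 0.1, "wz": 0, "gripper": 1},
    {"dx": 0, "dy": 0, "dz": -0.026, "wx": 0, "wy": 0.1, "wz": 0, "gripper": 1},
    {"dx": 0, "dy": 0, "dz": -0.036, "wx": 0, "wy": 0.1, "wz": 0, "gripper": 1},
    {"dx": 0, "dy": 0, "dz": -0.046, "wx": 0, "wy": 0.1, "wz": 0, "gripper": 1},
    {"dx": 0, "dy": 0, "dz": -0.056, "wx": 0, "wy": 0.1, "wz": 0, "gripper": 1},
    {"dx": 0, "dy": 0, "dz": -0.062, "wx": 0, "wy": 0.1, "wz": 0, "gripper": 1},
    {"dx": 0, "dy": 0, "dz": -0.064, "wx": 0, "wy": 0.1, "wz": 0, "gripper": 1},
  ],
)

```text
clock: 7.55
position: [422.4, -264.7, 177.1]
ee_rot: [-0.432, 0.56, 0.432, 0.56]
contact_force: [-0.2, -0.0, -3.3]
gripper_width: 23.3
```

```bash
python3 snap.py 5 290 150 460 330
```

```text
t 7.55 pos [ 422.4 -264.7  177.1] psi z 1.314 xaxis [ 0.  0. -1.] j [-0.234  0.22  -0.377 -0.    -0.974 -0.023] F [-0.2 -0.  -3.3] tq [0.02 0.03 0.05] w 23.3
```

View pics/wrist5.png

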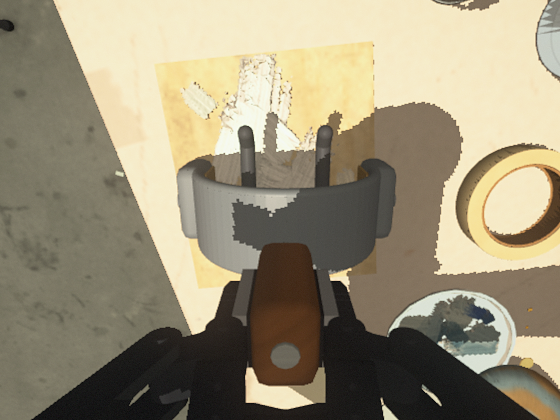

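View pics/scene5.png

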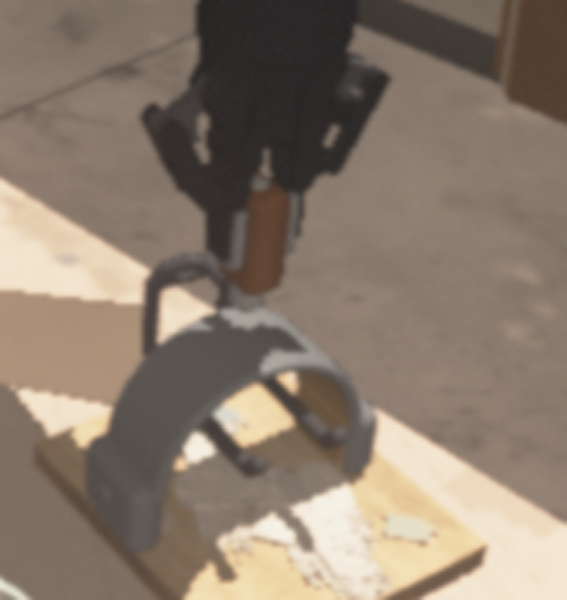

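Emit:
arm_command(
  rows=[
    {"dx": -0.005, "dy": 0, "dz": 0, "wx": 0, "wy": 0, "wz": 0, "gripper": 1},
    {"dx": -0.013, "dy": 0, "dz": 0, "wx": 0, "wy": 0, "wz": 0, "gripper": 1},
    {"dx": -0.018, "dy": 0, "dz": 0, "wx": 0, "wy": 0, "wz": 0, "gripper": 1},
    {"dx": -0.022, "dy": 0, "dz": 0, "wx": 0, "wy": 0, "wz": 0, "gripper": 1},
    {"dx": -0.026, "dy": 0, "dz": 0, "wx": 0, "wy": 0, "wz": 0, "gripper": 1},
    {"dx": -0.031, "dy": 0, "dz": 0, "wx": 0, "wy": 0, "wz": 0, "gripper": 1},
    {"dx": -0.037, "dy": 0, "dz": 0, "wx": 0, "wy": 0, "wz": 0, "gripper": 1},
    {"dx": -0.044, "dy": 0, "dz": 0, "wx": 0, "wy": 0, "wz": 0, "gripper": 1},
  ],
)

```text
clock: 8.45
position: [422.3, -264.1, 221.2]
ee_rot: [-0.432, 0.56, 0.432, 0.56]
contact_force: [1.0, -0.4, -4.9]
gripper_width: 23.5
```

```bash
python3 snap.py 6 290 150 460 330
```

```text
t 8.45 pos [ 422.3 -264.1  221.2] psi z 1.314 xaxis [-0.     0.001 -1.   ] j [-2.330e-01  1.770e-01 -3.110e-01 -1.000e-03 -1.084e+00 -2.400e-02] F [ 1.  -0.4 -4.9] tq [-0.02 -0.1  -0.04] w 23.5
```

View pics/scene6.png

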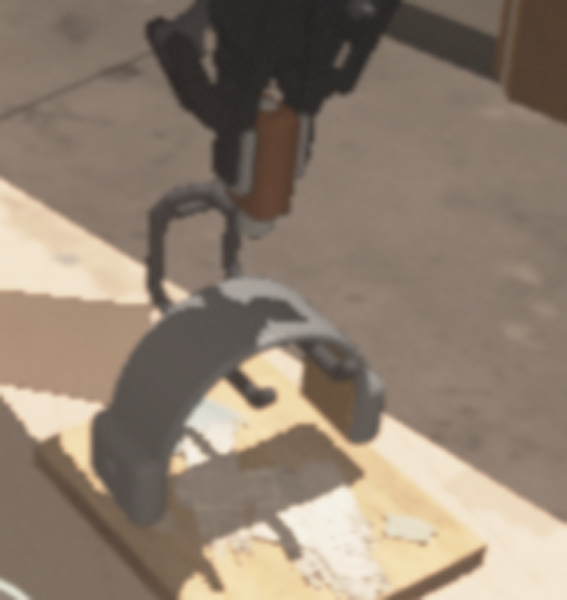

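View pics/wrist6.png

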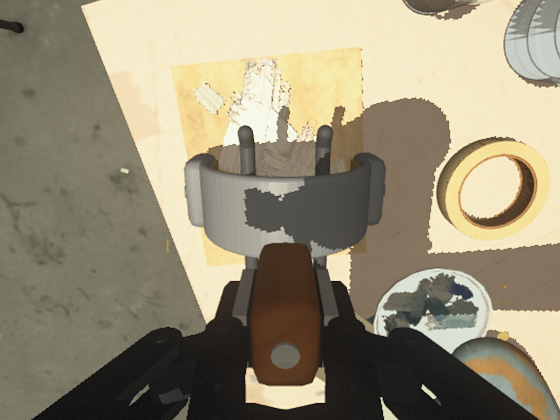

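```bash
python3 - <<'E'
from wf import *
w=loadw('w1.npz')
p=[433,276];y=-.1193
for P in((0,-152,122),(52.5,-150,16)): print(P,proj(w,Rz(y)@np.array(P)+[*p,0]))
im=cv2.imread('pics/w1.png');cv2.imwrite('pics/w1r.png',cv2.resize(im[180:380,0:200],None,fx=3,fy=3))
E
python3 -c "
from mv import *
rel((423,-264,345),-1.826+np.pi)"
```

```text
(0, -152, 122) [[130.71830895 313.36010591]]
(52.5, -150, 16) [[160.54000885 207.80483593]]
shift m [-0.1227  0.      0.0005] turn deg [-0.08  0.    0.17]
```

View pics/w1r.png

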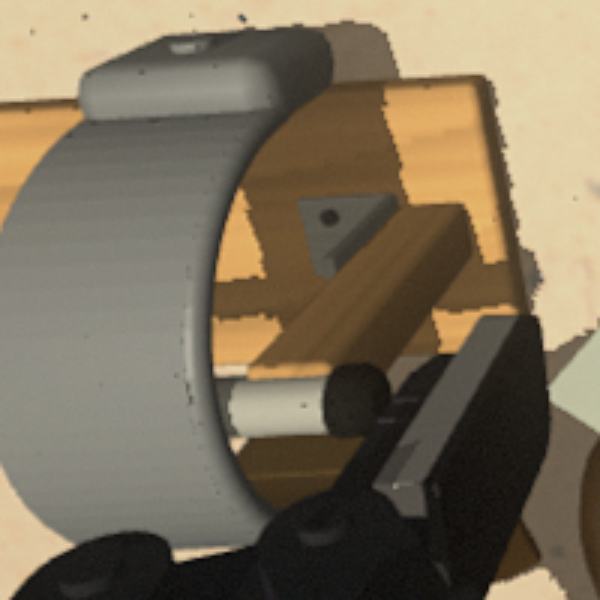

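Emit:
arm_command(
  rows=[
    {"dx": -0.008, "dy": 0, "dz": 0, "wx": 0, "wy": 0, "wz": 0, "gripper": 1},
    {"dx": -0.02, "dy": 0, "dz": 0, "wx": 0, "wy": 0, "wz": 0, "gripper": 1},
    {"dx": -0.035, "dy": 0, "dz": 0, "wx": 0, "wy": 0, "wz": 0, "gripper": 1},
    {"dx": -0.052, "dy": 0, "dz": 0, "wx": 0, "wy": 0, "wz": 0, "gripper": 1},
    {"dx": -0.07, "dy": 0, "dz": 0.001, "wx": 0, "wy": 0, "wz": 0, "gripper": 1},
    {"dx": -0.086, "dy": 0, "dz": 0.004, "wx": 0, "wy": 0, "wz": 0, "gripper": 1},
    {"dx": -0.1, "dy": 0, "dz": 0.01, "wx": 0, "wy": 0, "wz": 0, "gripper": 1},
    {"dx": -0.112, "dy": 0, "dz": 0.019, "wx": 0, "wy": 0, "wz": 0, "gripper": 1},
  ],
)

```text
clock: 9.35
position: [427.9, -246.1, 336.1]
ee_rot: [-0.433, 0.559, 0.43, 0.561]
contact_force: [-0.1, -0.1, -5.7]
gripper_width: 23.3
```

```bash
python3 -c "
from mv import *
show()
rel((437.5,313.5,345),-1.69+np.pi)"
```

```text
t 9.35 pos [ 427.9 -246.1  336.1] psi z 1.314 xaxis [ 0.004 -0.001 -1.   ] j [-0.192  0.095 -0.119  0.    -1.353 -0.065] F [-0.1 -0.1 -5.7] tq [-0.03  0.05  0.01] w 23.3
shift m [-0.0096  0.133   0.5436] turn deg [-7.91 -0.02  0.26]
```

Emit:
arm_command(
  rows=[
    {"dx": -0.006, "dy": 0.003, "dz": 0.014, "wx": 0, "wy": 0, "wz": 0, "gripper": 1},
    {"dx": -0.01, "dy": 0.008, "dz": 0.033, "wx": -0.5, "wy": 0, "wz": 0.1, "gripper": 1},
    {"dx": -0.01, "dy": 0.014, "dz": 0.056, "wx": -1, "wy": 0, "wz": 0.1, "gripper": 1},
    {"dx": -0.01, "dy": 0.02, "dz": 0.08, "wx": -1.5, "wy": 0, "wz": 0.1, "gripper": 1},
    {"dx": -0.01, "dy": 0.026, "dz": 0.105, "wx": -2, "wy": 0, "wz": 0.1, "gripper": 1},
    {"dx": -0.01, "dy": 0.032, "dz": 0.13, "wx": -2.5, "wy": 0, "wz": 0.1, "gripper": 1},
    {"dx": -0.01, "dy": 0.038, "dz": 0.155, "wx": -3, "wy": 0, "wz": 0.1, "gripper": 1},
    {"dx": -0.01, "dy": 0.044, "dz": 0.18, "wx": -3.5, "wy": 0, "wz": 0.1, "gripper": 1},
  ],
)

```text
clock: 10.15
position: [430.7, -59.5, 346.5]
ee_rot: [-0.45, 0.546, 0.448, 0.547]
contact_force: [0.1, -0.6, -4.5]
gripper_width: 23.7
```

```bash
python3 -c "
from mv import *
show()
rel((437.5,313.5,345),-1.69+np.pi)"
```

```text
t 10.15 pos [430.7 -59.5 346.5] psi z 1.375 xaxis [ 0.003 -0.001 -1.   ] j [ 2.400e-01 -1.900e-02 -2.130e-01  1.000e-03 -1.373e+00 -4.360e-01] F [ 0.1 -0.6 -4.5] tq [-0.03 -0.07  0.02] w 23.7
shift m [0.0013 0.0659 0.3672] turn deg [-4.38 -0.    0.2 ]
```

Emit:
arm_command(
  rows=[
    {"dx": 0, "dy": 0.004, "dz": 0.025, "wx": -0.5, "wy": 0, "wz": 0.1, "gripper": 1},
    {"dx": 0, "dy": 0.009, "dz": 0.05, "wx": -1, "wy": 0, "wz": 0.2, "gripper": 1},
    {"dx": 0, "dy": 0.013, "dz": 0.075, "wx": -1.5, "wy": 0, "wz": 0.2, "gripper": 1},
    {"dx": 0, "dy": 0.018, "dz": 0.1, "wx": -2, "wy": 0, "wz": 0.2, "gripper": 1},
    {"dx": 0, "dy": 0.022, "dz": 0.125, "wx": -2.5, "wy": 0, "wz": 0.2, "gripper": 1},
    {"dx": 0, "dy": 0.027, "dz": 0.15, "wx": -3, "wy": 0, "wz": 0.2, "gripper": 1},
    {"dx": 0, "dy": 0.031, "dz": 0.175, "wx": -3.5, "wy": 0, "wz": 0.2, "gripper": 1},
    {"dx": 0, "dy": 0.036, "dz": 0.2, "wx": -4.4, "wy": 0, "wz": 0.2, "gripper": 1},
  ],
)

```text
clock: 10.95
position: [433.9, 144.9, 347.0]
ee_rot: [-0.47, 0.528, 0.47, 0.529]
contact_force: [-1.1, -0.3, -4.2]
gripper_width: 23.5
```

```bash
python3 -c "
from mv import *
show()
rel((437.5,313.5,345),-1.69+np.pi)"
```

```text
t 10.95 pos [433.9 144.9 347. ] psi z 1.453 xaxis [ 0.  0. -1.] j [ 0.679  0.026 -0.167 -0.    -1.378 -0.797] F [-1.1 -0.3 -4.2] tq [ 0.   -0.08  0.02] w 23.5
shift m [0.002  0.0163 0.1678] turn deg [0.07 0.02 0.01]
```

Emit:
arm_command(
  rows=[
    {"dx": 0, "dy": 0.003, "dz": 0.025, "wx": 0, "wy": 0, "wz": 0, "gripper": 1},
    {"dx": 0, "dy": 0.005, "dz": 0.05, "wx": 0, "wy": 0, "wz": 0, "gripper": 1},
    {"dx": 0, "dy": 0.007, "dz": 0.075, "wx": 0, "wy": 0, "wz": 0, "gripper": 1},
    {"dx": 0, "dy": 0.01, "dz": 0.1, "wx": 0, "wy": 0, "wz": 0, "gripper": 1},
    {"dx": 0, "dy": 0.012, "dz": 0.123, "wx": 0, "wy": 0, "wz": 0, "gripper": 1},
    {"dx": 0, "dy": 0.014, "dz": 0.143, "wx": 0, "wy": 0, "wz": 0, "gripper": 1},
    {"dx": 0, "dy": 0.016, "dz": 0.159, "wx": 0, "wy": 0, "wz": 0, "gripper": 1},
    {"dx": 0, "dy": 0.016, "dz": 0.167, "wx": 0, "wy": 0, "wz": 0, "gripper": 1},
  ],
)

```text
clock: 11.75
position: [437.4, 314.1, 346.9]
ee_rot: [-0.47, 0.528, 0.47, 0.528]
contact_force: [-0.3, 0.6, -4.7]
gripper_width: 23.1
```

Emit:
arm_command(
  rows=[
    {"dx": 0, "dy": 0, "dz": 0, "wx": 0, "wy": 0, "wz": 0, "gripper": 1},
    {"dx": 0.01, "dy": 0, "dz": 0, "wx": 0, "wy": 0, "wz": 0, "gripper": 1},
    {"dx": 0.025, "dy": 0, "dz": 0, "wx": 0, "wy": 0, "wz": 0, "gripper": 1},
    {"dx": 0.04, "dy": 0, "dz": 0, "wx": 0, "wy": 0, "wz": 0, "gripper": 1},
    {"dx": 0.05, "dy": 0, "dz": 0, "wx": 0, "wy": 0, "wz": 0, "gripper": 1},
    {"dx": 0.055, "dy": 0, "dz": 0, "wx": 0, "wy": 0, "wz": 0, "gripper": 1},
    {"dx": 0.055, "dy": 0, "dz": 0, "wx": 0, "wy": 0, "wz": 0, "gripper": 1},
    {"dx": 0.055, "dy": 0, "dz": 0, "wx": 0, "wy": 0, "wz": 0, "gripper": 1},
  ],
)

```text
clock: 12.55
position: [437.8, 314.1, 292.6]
ee_rot: [-0.47, 0.528, 0.47, 0.529]
contact_force: [0.1, -0.0, -4.2]
gripper_width: 23.2
```

```bash
python3 snap.py 7 120 70 280 220
```

```text
t 12.55 pos [437.8 314.1 292.6] psi z 1.454 xaxis [ 0.001  0.001 -1.   ] j [ 0.924  0.198 -0.101  0.    -1.271 -1.041] F [ 0.1 -0.  -4.2] tq [-0.    0.    0.05] w 23.2
```

View pics/scene7.png

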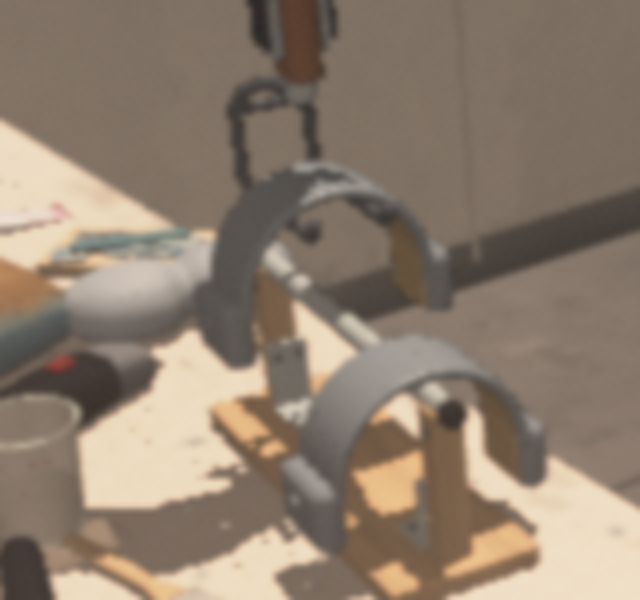

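View pics/wrist7.png

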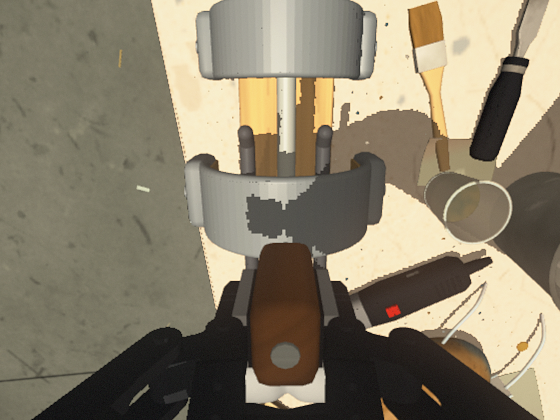

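Emit:
arm_command(
  rows=[
    {"dx": 0.006, "dy": 0, "dz": 0, "wx": 0, "wy": 0, "wz": 0, "gripper": 1},
    {"dx": 0.017, "dy": 0, "dz": 0, "wx": 0, "wy": 0, "wz": 0, "gripper": 1},
    {"dx": 0.03, "dy": 0, "dz": 0, "wx": 0, "wy": 0, "wz": 0, "gripper": 1},
    {"dx": 0.043, "dy": 0, "dz": 0, "wx": 0, "wy": 0, "wz": 0, "gripper": 1},
    {"dx": 0.054, "dy": 0, "dz": 0, "wx": 0, "wy": 0, "wz": 0, "gripper": 1},
    {"dx": 0.062, "dy": 0, "dz": 0, "wx": 0, "wy": 0, "wz": 0, "gripper": 1},
    {"dx": 0.066, "dy": 0, "dz": 0, "wx": 0, "wy": 0, "wz": 0, "gripper": 1},
    {"dx": 0.068, "dy": 0, "dz": 0, "wx": 0, "wy": 0, "wz": 0, "gripper": 1},
  ],
)

```text
clock: 13.45
position: [437.9, 314.4, 224.4]
ee_rot: [-0.47, 0.528, 0.47, 0.529]
contact_force: [0.2, 0.7, -4.2]
gripper_width: 23.3
```

```bash
python3 snap.py 8 120 70 280 220
```

```text
t 13.45 pos [437.9 314.4 224.4] psi z 1.454 xaxis [ 0.001  0.001 -1.   ] j [ 0.924  0.244 -0.215  0.    -1.111 -1.041] F [ 0.2  0.7 -4.2] tq [-0.05  0.05 -0.02] w 23.3
```

View pics/scene8.png

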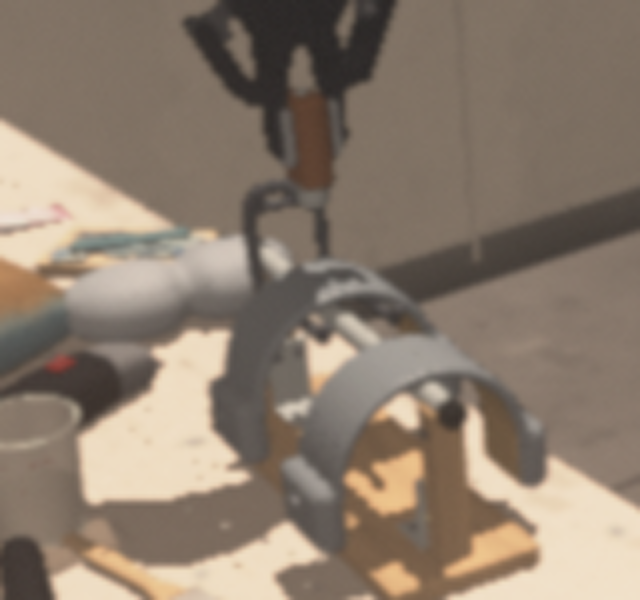

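View pics/wrist8.png

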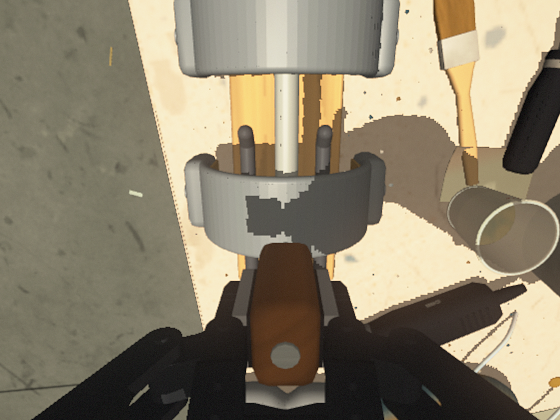

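Everything lines up: the bar is at column 286, midway between the tines at 246 and 325, and the hung frame is well clear. Next I lower slowly onto the bar.

Emit:
arm_command(
  rows=[
    {"dx": 0.002, "dy": 0, "dz": 0, "wx": 0, "wy": 0, "wz": 0, "gripper": 1},
    {"dx": 0.004, "dy": 0, "dz": 0, "wx": 0, "wy": 0, "wz": 0, "gripper": 1},
    {"dx": 0.006, "dy": 0, "dz": 0, "wx": 0, "wy": 0, "wz": 0, "gripper": 1},
    {"dx": 0.008, "dy": 0, "dz": 0, "wx": 0, "wy": 0, "wz": 0, "gripper": 1},
    {"dx": 0.01, "dy": 0, "dz": 0, "wx": 0, "wy": 0, "wz": 0, "gripper": 1},
    {"dx": 0.012, "dy": 0, "dz": 0, "wx": 0, "wy": 0, "wz": 0, "gripper": 1},
    {"dx": 0.014, "dy": 0, "dz": 0, "wx": 0, "wy": 0, "wz": 0, "gripper": 1},
    {"dx": 0.016, "dy": 0, "dz": 0, "wx": 0, "wy": 0, "wz": 0, "gripper": 1},
  ],
)

```text
clock: 14.35
position: [438.1, 314.6, 208.9]
ee_rot: [-0.47, 0.527, 0.47, 0.529]
contact_force: [-0.3, 0.3, -2.3]
gripper_width: 23.2
```

```bash
python3 snap.py 9 120 70 280 220
```

```text
t 14.35 pos [438.1 314.6 208.9] psi z 1.454 xaxis [ 0.002  0.002 -1.   ] j [ 0.924  0.256 -0.239  0.    -1.073 -1.041] F [-0.3  0.3 -2.3] tq [-0.04 -0.   -0.04] w 23.2
```

View pics/scene9.png

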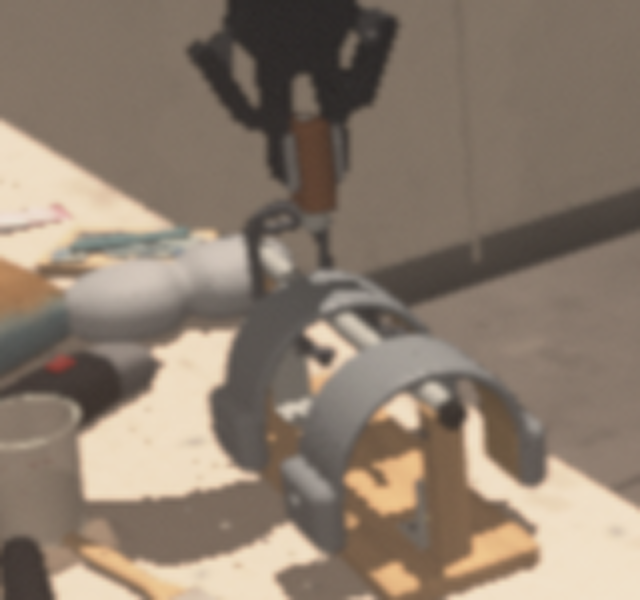

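View pics/wrist9.png

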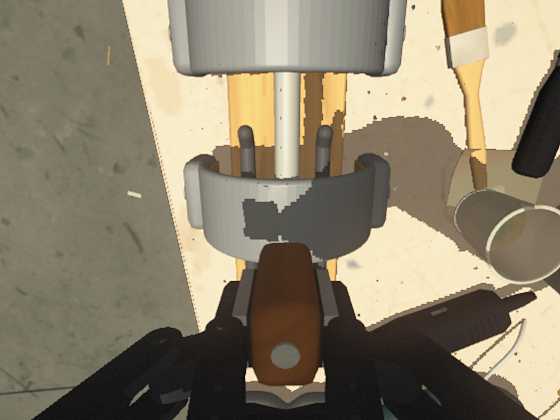

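Emit:
arm_command(
  rows=[
    {"dx": 0.003, "dy": 0, "dz": 0, "wx": 0, "wy": 0, "wz": 0, "gripper": 1},
    {"dx": 0.006, "dy": 0, "dz": 0, "wx": 0, "wy": 0, "wz": 0, "gripper": 1},
    {"dx": 0.009, "dy": 0, "dz": 0, "wx": 0, "wy": 0, "wz": 0, "gripper": 1},
    {"dx": 0.012, "dy": 0, "dz": 0, "wx": 0, "wy": 0, "wz": 0, "gripper": 1},
    {"dx": 0.013, "dy": 0, "dz": 0, "wx": 0, "wy": 0, "wz": 0, "gripper": 1},
    {"dx": 0.013, "dy": 0, "dz": 0, "wx": 0, "wy": 0, "wz": 0, "gripper": 1},
    {"dx": 0.013, "dy": 0, "dz": 0, "wx": 0, "wy": 0, "wz": 0, "gripper": 1},
    {"dx": 0.013, "dy": 0, "dz": 0, "wx": 0, "wy": 0, "wz": 0, "gripper": 1},
  ],
)

```text
clock: 15.25
position: [438.0, 314.5, 195.7]
ee_rot: [-0.47, 0.528, 0.47, 0.529]
contact_force: [0.5, -0.1, -2.7]
gripper_width: 23.4
```

```bash
python3 snap.py 10 120 70 280 220; python3 - <<'E'
from wf import *
from fr import *
from bench import models
w=loadw('w10.npz')
for d in models.cut_out('wrist','frame'):
    print(d['conf'],d['extent'],d['mask'].sum())
    print(fitmask({w:d['mask']},[437,311,-.12],32))
E
```

```text
t 15.25 pos [438.  314.5 195.7] psi z 1.454 xaxis [ 0.001  0.001 -1.   ] j [ 0.924  0.268 -0.258  0.    -1.043 -1.041] F [ 0.5 -0.1 -2.7] tq [-0.09 -0.01 -0.01] w 23.4
0.77 [178.0, 155.4, 398.0, 270.9] 16535
(array([436.14205381, 309.34225802]), np.float64(-0.1129779629960424), np.float64(0.15845176297990027))
```

View pics/scene10.png

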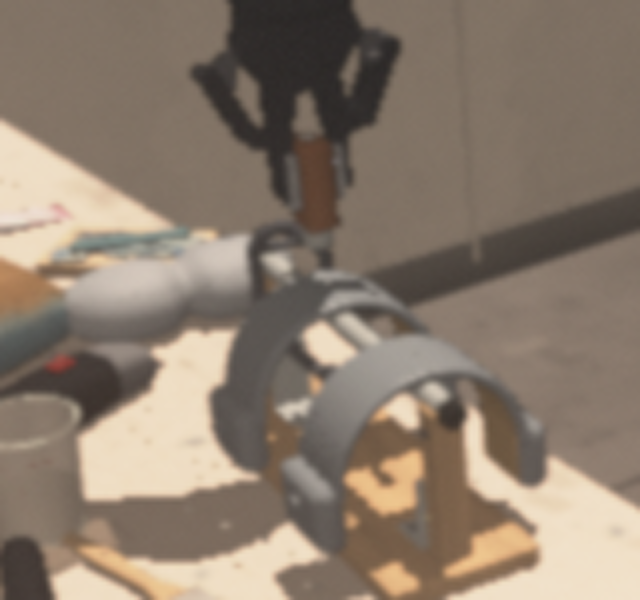

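View pics/wrist10.png

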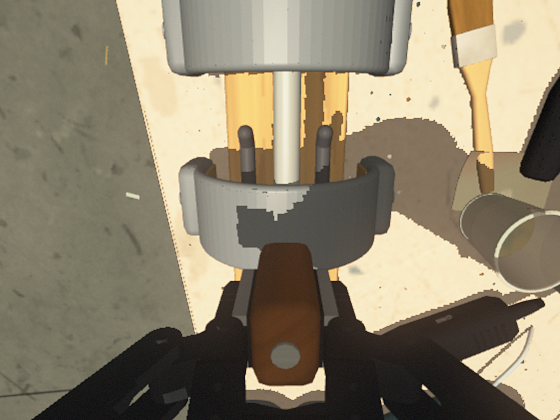

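```bash
python3 - <<'E'
from h import *
# fork leg positions after 110 draw: rail y=35+3+58+110
for d in (100,110):
  for x in(-30,30):
    P=Rz(-.119)@np.array([x,38+58+d,0])+[433,276,0]
    print(d,x,P, [ (n,z,proj(n,P+[0,0,z])[0].round()) for n in('top','scene') for z in(94,)])
E
python3 -c "
import cv2
im=cv2.imread('pics/top0.png')[120:280,0:120]
cv2.imwrite('pics/tl.png',cv2.resize(im,None,fx=4,fy=4,interpolation=cv2.INTER_CUBIC))
im=cv2.imread('pics/scene0.png')[60:200,60:240]
cv2.imwrite('pics/sl.png',cv2.resize(im,None,fx=4,fy=4,interpolation=cv2.INTER_CUBIC))"
```

```text
100 -30 [426.48115489 474.17543909   0.        ] [('top', 94, array([ 52., 208.])), ('scene', 94, array([169., 138.]))]
100 30 [486.05682599 467.05227875   0.        ] [('top', 94, array([ 57., 181.])), ('scene', 94, array([188., 134.]))]
110 -30 [427.66834828 484.10471761   0.        ] [('top', 94, array([ 48., 207.])), ('scene', 94, array([167., 137.]))]
110 30 [487.24401938 476.98155727   0.        ] [('top', 94, array([ 52., 181.])), ('scene', 94, array([187., 133.]))]
```

View pics/tl.png

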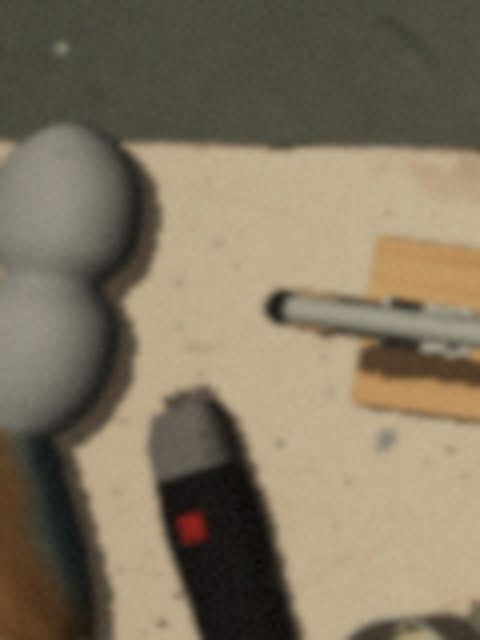

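View pics/sl.png

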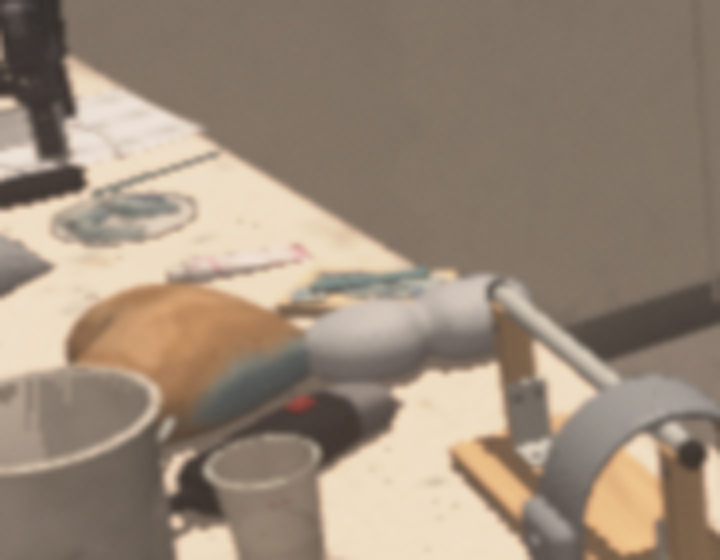

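Emit:
arm_command(
  rows=[
    {"dx": 0, "dy": 0, "dz": 0.005, "wx": 0, "wy": 0, "wz": 0, "gripper": 1},
    {"dx": 0, "dy": 0, "dz": 0.013, "wx": 0, "wy": 0, "wz": 0, "gripper": 1},
    {"dx": 0, "dy": 0, "dz": 0.022, "wx": 0, "wy": 0, "wz": 0, "gripper": 1},
    {"dx": 0, "dy": 0, "dz": 0.032, "wx": 0, "wy": 0, "wz": 0, "gripper": 1},
    {"dx": 0, "dy": 0, "dz": 0.042, "wx": 0, "wy": 0, "wz": 0, "gripper": 1},
    {"dx": 0, "dy": 0, "dz": 0.05, "wx": 0, "wy": 0, "wz": 0, "gripper": 1},
    {"dx": 0, "dy": 0, "dz": 0.056, "wx": 0, "wy": 0, "wz": 0, "gripper": 1},
    {"dx": 0, "dy": 0, "dz": 0.059, "wx": 0, "wy": 0, "wz": 0, "gripper": 1},
  ],
)

```text
clock: 16.2
position: [444.9, 373.8, 195.6]
ee_rot: [-0.47, 0.528, 0.47, 0.529]
contact_force: [-0.4, 0.1, -3.3]
gripper_width: 23.6
```

```bash
python3 snap.py 11 120 70 280 220
```

```text
t 16.2 pos [444.9 373.8 195.6] psi z 1.454 xaxis [ 0.001  0.001 -1.   ] j [ 0.978  0.337 -0.158  0.    -1.074 -1.094] F [-0.4  0.1 -3.3] tq [-0.05 -0.01 -0.02] w 23.6
```

View pics/wrist11.png

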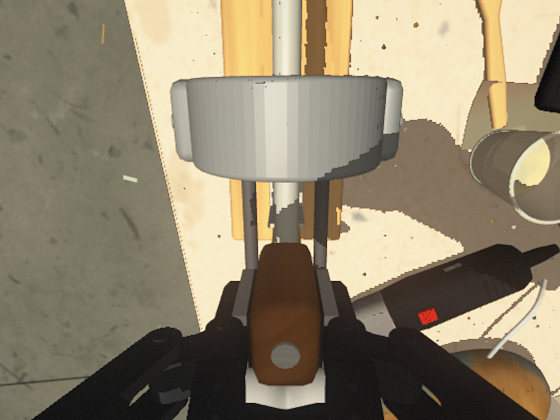

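Emit:
arm_command(
  rows=[
    {"dx": 0, "dy": 0, "dz": 0.005, "wx": 0, "wy": 0, "wz": 0, "gripper": 1},
    {"dx": 0, "dy": 0, "dz": 0.013, "wx": 0, "wy": 0, "wz": 0, "gripper": 1},
    {"dx": 0, "dy": 0, "dz": 0.022, "wx": 0, "wy": 0, "wz": 0, "gripper": 1},
    {"dx": 0, "dy": 0, "dz": 0.032, "wx": 0, "wy": 0, "wz": 0, "gripper": 1},
    {"dx": 0, "dy": 0, "dz": 0.042, "wx": 0, "wy": 0, "wz": 0, "gripper": 1},
    {"dx": 0, "dy": 0, "dz": 0.049, "wx": 0, "wy": 0, "wz": 0, "gripper": 1},
    {"dx": 0, "dy": 0, "dz": 0.052, "wx": 0, "wy": 0, "wz": 0, "gripper": 1},
    {"dx": 0, "dy": 0, "dz": 0.052, "wx": 0, "wy": 0, "wz": 0, "gripper": 1},
  ],
)

```text
clock: 17.1
position: [450.8, 425.5, 195.4]
ee_rot: [-0.47, 0.528, 0.47, 0.529]
contact_force: [0.2, -0.9, -3.2]
gripper_width: 23.6
```

```bash
python3 snap.py 12 120 70 280 220
```

```text
t 17.1 pos [450.8 425.5 195.4] psi z 1.455 xaxis [ 0.001  0.001 -1.   ] j [ 1.017  0.402 -0.059  0.    -1.109 -1.134] F [ 0.2 -0.9 -3.2] tq [-0.07 -0.   -0.05] w 23.6
```

View pics/wrist12.png

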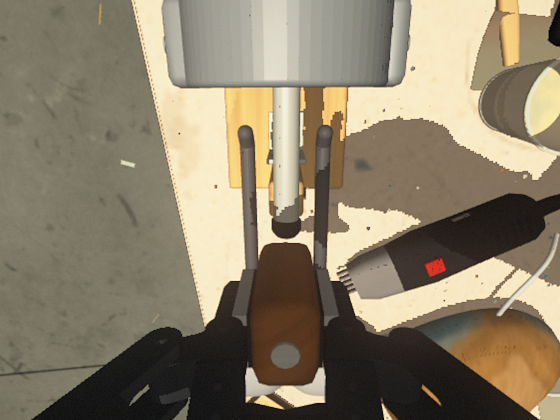

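View pics/scene12.png

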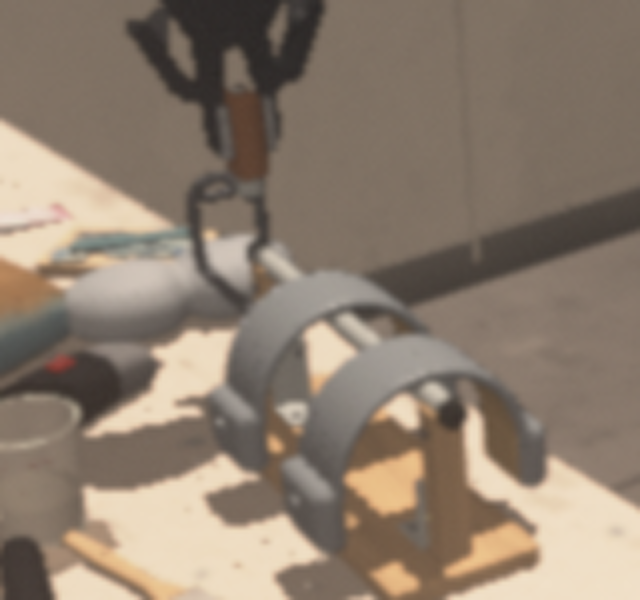

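Emit:
arm_command(
  rows=[
    {"dx": -0.006, "dy": 0, "dz": 0, "wx": 0, "wy": 0, "wz": 0, "gripper": 1},
    {"dx": -0.02, "dy": 0, "dz": 0, "wx": 0, "wy": 0, "wz": 0, "gripper": 1},
    {"dx": -0.04, "dy": 0, "dz": 0, "wx": 0, "wy": 0, "wz": 0, "gripper": 1},
    {"dx": -0.06, "dy": 0, "dz": 0, "wx": 0, "wy": 0, "wz": 0, "gripper": 1},
    {"dx": -0.08, "dy": 0, "dz": 0, "wx": 0, "wy": 0, "wz": 0, "gripper": 1},
    {"dx": -0.1, "dy": 0, "dz": 0, "wx": 0, "wy": 0, "wz": 0, "gripper": 1},
    {"dx": -0.115, "dy": 0, "dz": 0, "wx": 0, "wy": 0, "wz": 0, "gripper": 1},
    {"dx": -0.125, "dy": 0, "dz": 0, "wx": 0, "wy": 0, "wz": 0, "gripper": 1},
  ],
)

```text
clock: 18.0
position: [450.9, 424.6, 322.8]
ee_rot: [-0.47, 0.527, 0.47, 0.53]
contact_force: [-0.5, 0.9, -3.2]
gripper_width: 23.4
```

```bash
python3 -c "
from mv import *
show()
rel((472,-4,325),-0.183+np.pi)"
```

```text
t 18.0 pos [450.9 424.6 322.8] psi z 1.454 xaxis [ 0.002  0.003 -1.   ] j [ 1.017e+00  3.280e-01  1.500e-01  1.000e-03 -1.389e+00 -1.134e+00] F [-0.5  0.9 -3.2] tq [-0.02  0.02  0.02] w 23.4
shift m [-0.0033 -0.0709 -0.4232] turn deg [-8.621e+01  4.000e-02  2.300e-01]
```

Emit:
arm_command(
  rows=[
    {"dx": 0, "dy": -0.002, "dz": -0.012, "wx": -3, "wy": 0, "wz": 0, "gripper": 1},
    {"dx": 0, "dy": -0.006, "dz": -0.035, "wx": -8, "wy": 0, "wz": 0, "gripper": 1},
    {"dx": 0, "dy": -0.011, "dz": -0.065, "wx": -14, "wy": 0, "wz": 0, "gripper": 1},
    {"dx": 0, "dy": -0.016, "dz": -0.095, "wx": -20, "wy": 0, "wz": 0, "gripper": 1},
    {"dx": 0, "dy": -0.021, "dz": -0.125, "wx": -26, "wy": 0, "wz": 0, "gripper": 1},
    {"dx": 0, "dy": -0.026, "dz": -0.155, "wx": -32, "wy": 0, "wz": 0, "gripper": 1},
    {"dx": 0, "dy": -0.031, "dz": -0.185, "wx": -38, "wy": 0, "wz": 0, "gripper": 1},
    {"dx": 0, "dy": -0.036, "dz": -0.215, "wx": -44, "wy": 0, "wz": 0, "gripper": 1},
  ],
)

```text
clock: 18.8
position: [461.2, 205.2, 322.4]
ee_rot: [0.635, -0.311, -0.634, -0.314]
contact_force: [1.1, -0.2, -2.8]
gripper_width: 23.1
```

```bash
python3 -c "
from mv import *
show()
rel((472,-4,325),-0.183+np.pi)"
```

```text
t 18.8 pos [461.2 205.2 322.4] psi z 2.226 xaxis [ 0.002  0.003 -1.   ] j [ 0.741  0.121 -0.121 -0.    -1.325 -0.085] F [ 1.1 -0.2 -2.8] tq [-0.05 -0.04  0.02] w 23.1
shift m [-0.0031  0.119  -0.1725] turn deg [-4.197e+01 -4.000e-02  2.100e-01]
```

Emit:
arm_command(
  rows=[
    {"dx": 0, "dy": 0.017, "dz": -0.024, "wx": -6, "wy": 0, "wz": 0, "gripper": 1},
    {"dx": 0, "dy": 0.034, "dz": -0.049, "wx": -12, "wy": 0, "wz": 0, "gripper": 1},
    {"dx": 0, "dy": 0.051, "dz": -0.074, "wx": -18, "wy": 0, "wz": 0, "gripper": 1},
    {"dx": 0, "dy": 0.068, "dz": -0.099, "wx": -24, "wy": 0, "wz": 0, "gripper": 1},
    {"dx": 0, "dy": 0.085, "dz": -0.123, "wx": -30, "wy": 0, "wz": 0.1, "gripper": 1},
    {"dx": 0, "dy": 0.1, "dz": -0.145, "wx": -36, "wy": 0, "wz": 0.2, "gripper": 1},
    {"dx": 0, "dy": 0.113, "dz": -0.163, "wx": -41, "wy": 0, "wz": 0.2, "gripper": 1},
    {"dx": 0, "dy": 0.119, "dz": -0.172, "wx": -42, "wy": 0, "wz": 0.2, "gripper": 1},
  ],
)

```text
clock: 19.6
position: [471.1, -5.4, 322.1]
ee_rot: [0.704, -0.064, -0.704, -0.064]
contact_force: [0.8, 0.5, -2.9]
gripper_width: 23.2
```

```bash
python3 -c "
from mv import *
show()
rel((472,-4,106),-0.183+np.pi)"; python3 snap.py 13 150 50 350 250
```

```text
t 19.6 pos [471.1  -5.4 322.1] psi z 2.959 xaxis [ 0.001 -0.    -1.   ] j [ 0.335  0.061 -0.19   0.    -1.319  1.053] F [ 0.8  0.5 -2.9] tq [ 0.01 -0.02  0.01] w 23.2
shift m [ 0.2161 -0.0016 -0.0005] turn deg [ 0.03 -0.04 -0.01]
t 19.6 pos [471.1  -5.4 322.1] psi z 2.959 xaxis [ 0.001 -0.    -1.   ] j [ 0.335  0.061 -0.19   0.    -1.319  1.053] F [ 0.8  0.5 -2.9] tq [ 0.01 -0.02  0.01] w 23.2
```

View pics/wrist13.png

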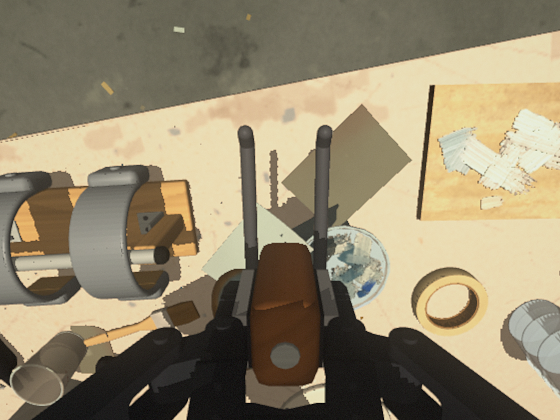

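View pics/scene13.png

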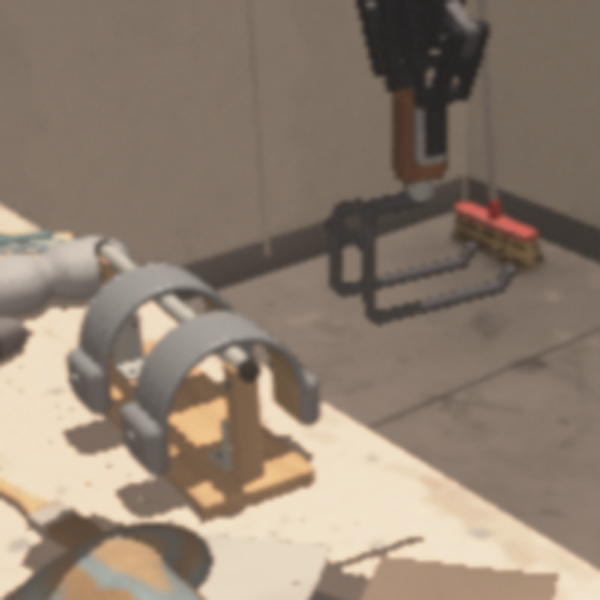

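Both frames are hanging and the fork is over its old standing place. I'll lower it.

Emit:
arm_command(
  rows=[
    {"dx": 0.02, "dy": -0.001, "dz": 0, "wx": 0, "wy": 0, "wz": 0, "gripper": 1},
    {"dx": 0.05, "dy": -0.001, "dz": 0, "wx": 0, "wy": 0, "wz": 0, "gripper": 1},
    {"dx": 0.085, "dy": -0.001, "dz": 0, "wx": 0, "wy": 0, "wz": 0, "gripper": 1},
    {"dx": 0.12, "dy": -0.001, "dz": 0, "wx": 0, "wy": 0, "wz": 0, "gripper": 1},
    {"dx": 0.15, "dy": -0.001, "dz": 0, "wx": 0, "wy": 0, "wz": 0, "gripper": 1},
    {"dx": 0.175, "dy": -0.001, "dz": 0, "wx": 0, "wy": 0, "wz": 0, "gripper": 1},
    {"dx": 0.195, "dy": -0.001, "dz": 0, "wx": 0, "wy": 0, "wz": 0, "gripper": 1},
    {"dx": 0.208, "dy": -0.001, "dz": 0, "wx": 0, "wy": 0, "wz": 0, "gripper": 1},
  ],
)

```text
clock: 20.5
position: [470.9, -3.7, 112.6]
ee_rot: [-0.704, 0.066, 0.705, 0.065]
contact_force: [-0.0, -0.0, -3.9]
gripper_width: 23.3
```

```bash
python3 -c "
from mv import *
show()"
```

```text
t 20.5 pos [470.9  -3.7 112.6] psi z 2.957 xaxis [-0.001 -0.001 -1.   ] j [ 0.338  0.257 -0.523  0.    -0.792  1.047] F [-0.  -0.  -3.9] tq [-0.03  0.01  0.  ] w 23.3
```

Emit:
arm_command(
  rows=[
    {"dx": 0.002, "dy": 0, "dz": 0, "wx": 0, "wy": 0, "wz": 0, "gripper": 1},
    {"dx": 0.004, "dy": 0, "dz": 0, "wx": 0, "wy": 0, "wz": 0, "gripper": 1},
    {"dx": 0.006, "dy": 0, "dz": 0, "wx": 0, "wy": 0, "wz": 0, "gripper": 1},
    {"dx": 0.007, "dy": 0, "dz": 0, "wx": 0, "wy": 0, "wz": 0, "gripper": 1},
    {"dx": 0.008, "dy": 0, "dz": 0, "wx": 0, "wy": 0, "wz": 0, "gripper": 1},
    {"dx": 0.009, "dy": 0, "dz": 0, "wx": 0, "wy": 0, "wz": 0, "gripper": 1},
    {"dx": 0.009, "dy": 0, "dz": 0, "wx": 0, "wy": 0, "wz": 0, "gripper": 1},
    {"dx": 0.009, "dy": 0, "dz": 0, "wx": 0, "wy": 0, "wz": 0, "gripper": 1},
  ],
)

```text
clock: 21.3
position: [471.0, -3.8, 103.8]
ee_rot: [-0.704, 0.066, 0.704, 0.065]
contact_force: [-0.5, -0.7, -2.9]
gripper_width: 23.3
```

Emit:
arm_command(
  rows=[
    {"dx": 0.0005, "dy": 0, "dz": 0, "wx": 0, "wy": 0, "wz": 0, "gripper": 1},
    {"dx": 0.001, "dy": 0, "dz": 0, "wx": 0, "wy": 0, "wz": 0, "gripper": 1},
    {"dx": 0.0015, "dy": 0, "dz": 0, "wx": 0, "wy": 0, "wz": 0, "gripper": 1},
    {"dx": 0.002, "dy": 0, "dz": 0, "wx": 0, "wy": 0, "wz": 0, "gripper": 1},
    {"dx": 0.0025, "dy": 0, "dz": 0, "wx": 0, "wy": 0, "wz": 0, "gripper": 1},
    {"dx": 0.0025, "dy": 0, "dz": 0, "wx": 0, "wy": 0, "wz": 0, "gripper": 1},
    {"dx": 0.0025, "dy": 0, "dz": 0, "wx": 0, "wy": 0, "wz": 0, "gripper": 1},
    {"dx": 0.0025, "dy": 0, "dz": 0, "wx": 0, "wy": 0, "wz": 0, "gripper": 1},
  ],
)

```text
clock: 22.1
position: [471.0, -3.9, 102.3]
ee_rot: [-0.704, 0.065, 0.704, 0.065]
contact_force: [-2.6, 0.5, 7.2]
gripper_width: 23.6
```

Emit:
arm_command(
  rows=[
    {"dx": 0, "dy": 0, "dz": 0, "wx": 0, "wy": 0, "wz": 0, "gripper": 0.4},
    {"dx": 0, "dy": 0, "dz": 0, "wx": 0, "wy": 0, "wz": 0, "gripper": 0.2},
    {"dx": 0, "dy": 0, "dz": 0, "wx": 0, "wy": 0, "wz": 0, "gripper": 0},
    {"dx": 0, "dy": 0, "dz": 0, "wx": 0, "wy": 0, "wz": 0, "gripper": -0.3},
    {"dx": 0, "dy": 0, "dz": 0, "wx": 0, "wy": 0, "wz": 0, "gripper": -0.6},
    {"dx": 0, "dy": 0, "dz": 0, "wx": 0, "wy": 0, "wz": 0, "gripper": -1},
    {"dx": 0, "dy": 0, "dz": 0, "wx": 0, "wy": 0, "wz": 0, "gripper": -1},
    {"dx": 0, "dy": 0, "dz": 0, "wx": 0, "wy": 0, "wz": 0, "gripper": -1},
  ],
)

```text
clock: 22.9
position: [471.1, -3.9, 102.3]
ee_rot: [-0.704, 0.065, 0.704, 0.065]
contact_force: [-0.9, 0.7, -0.1]
gripper_width: 85.6
```

```bash
python3 snap.py 14 150 100 350 250
```

```text
t 22.9 pos [471.1  -3.9 102.3] psi z 2.957 xaxis [-0.001 -0.001 -1.   ] j [ 3.380e-01  2.720e-01 -5.360e-01  1.000e-03 -7.640e-01  1.047e+00] F [-0.9  0.7 -0.1] tq [ 0.02 -0.01 -0.  ] w 85.6
```

View pics/wrist14.png

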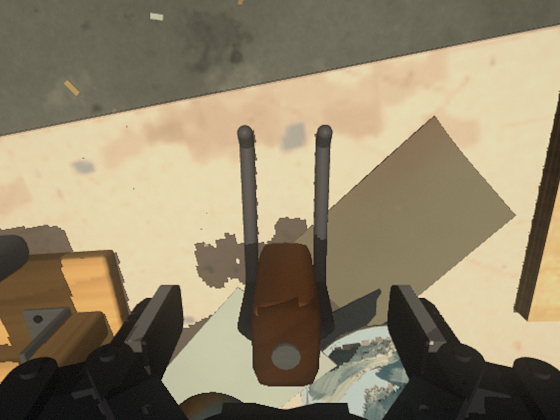

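The fork stands upright at tips (245,132) and (325,132), and the jaws are clear of it. I'll back straight up.

Emit:
arm_command(
  rows=[
    {"dx": -0.01, "dy": 0, "dz": 0, "wx": 0, "wy": 0, "wz": 0, "gripper": -1},
    {"dx": -0.03, "dy": 0, "dz": 0, "wx": 0, "wy": 0, "wz": 0, "gripper": -1},
    {"dx": -0.055, "dy": 0, "dz": 0, "wx": 0, "wy": 0, "wz": 0, "gripper": -1},
    {"dx": -0.08, "dy": 0, "dz": 0, "wx": 0, "wy": 0, "wz": 0, "gripper": -1},
    {"dx": -0.11, "dy": 0, "dz": 0, "wx": 0, "wy": 0, "wz": 0, "gripper": -1},
    {"dx": -0.14, "dy": 0, "dz": 0, "wx": 0, "wy": 0, "wz": 0, "gripper": -1},
    {"dx": -0.16, "dy": 0, "dz": 0, "wx": 0, "wy": 0, "wz": 0, "gripper": -1},
    {"dx": -0.17, "dy": 0, "dz": 0, "wx": 0, "wy": 0, "wz": 0, "gripper": -1},
  ],
)

```text
clock: 23.8
position: [471.8, -3.6, 275.2]
ee_rot: [0.706, -0.065, -0.703, -0.065]
contact_force: [0.9, 0.4, -0.6]
gripper_width: 85.6
```

```bash
python3 snap.py 15 150 110 350 250; python3 - <<'E'
from wf import *
from fr import *
from bench import models,get_image
import cv2
im=get_image('top')['img'][:,:,::-1]; cv2.imwrite('pics/top15.png',cv2.resize(im[150:270,50:330],None,fx=2.8,fy=2.8,interpolation=cv2.INTER_CUBIC))
get_image('scene')
for n in('top','scene'):
  for q in('frame','hung_frame'):
    for d in models.cut_out(n,q)[:3]:
      x=d['extent']; print(n,q,round(d['conf'],2),x)
      for x0 in([437,310,-.12],[423,192,-.12]):
        f=fitmask({n:d['mask']},x0,32)
        if f[2]<.3: print('   ',f)
E
```

```text
t 23.8 pos [471.8  -3.6 275.2] psi z 2.957 xaxis [ 0.004  0.    -1.   ] j [ 3.390e-01  8.600e-02 -2.790e-01  1.000e-03 -1.202e+00  1.047e+00] F [ 0.9  0.4 -0.6] tq [-0.02 -0.05 -0.02] w 85.6
top hung_frame 0.83 [164.6, 219.2, 193.5, 249.7]
scene frame 0.8 [172.3, 136.1, 234.5, 190.1]
    (array([438.20748316, 311.92574631]), np.float64(-0.08380967750221821), np.float64(0.28736935515677386))
    (array([437.86654484, 311.17450095]), np.float64(-0.09386672047506855), np.float64(0.28828383653703615))
scene hung_frame 0.8 [189.1, 155.1, 256.0, 210.3]
    (array([422.64205299, 191.71198302]), np.float64(-0.11237631786466444), np.float64(0.11909007872645816))
    (array([422.07719235, 190.82634729]), np.float64(-0.11122134472719662), np.float64(0.1176829002915959))
```

View pics/scene15.png

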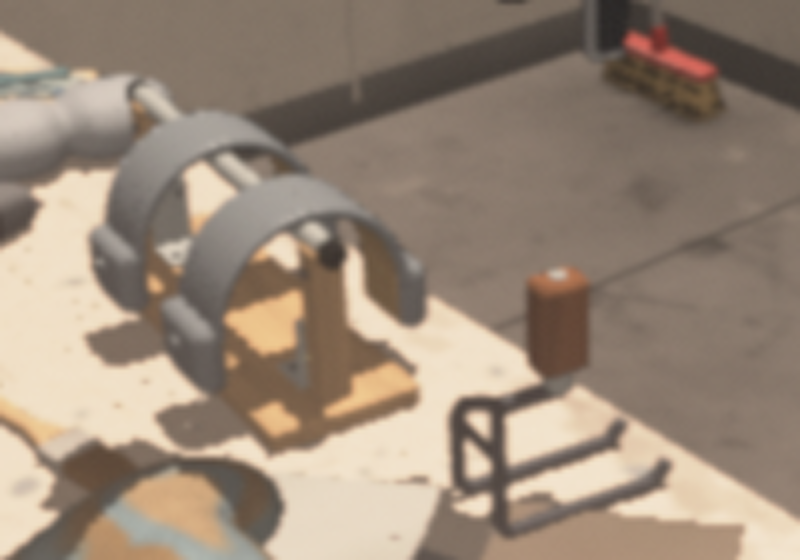

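View pics/top15.png

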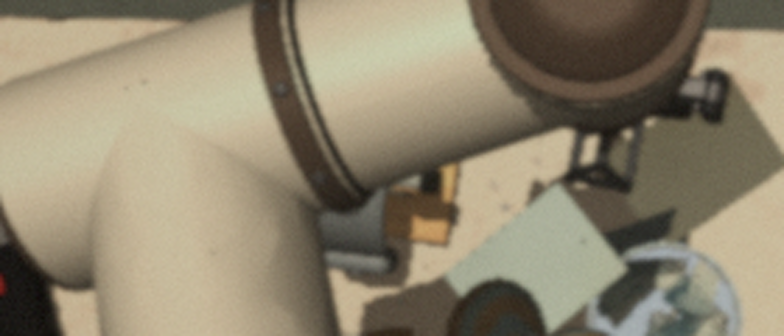

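```bash
python3 -c "
from bench import arm
print(arm.job_done(), arm.read_state()['clock'])"
```

```text
the job is handed in; nothing more can be done
the job is handed in; nothing more can be done
```

I picked up the primed frame on the tines and hung it astride the bar. I then lowered the fork, drew it out along the bar and stood it back at its old place. I handed the job in at about 24 s of the 72 s allowed, and no verdict was reported.

- **Primed frame:** it hangs about 35 mm from the bar's middle towards the free end. Its crown is within about 1 mm of the bar's line, and it is about 2° off square by the scene camera, well inside the 10° limit. A wrist picture taken before I drew the fork out showed it under 1° off.
- **Contact:** when I set the frame down, the downward load on the wrist dropped from 4.2 N to 2.3 N, so the frame had come off the fork. The gripper and arm stayed well clear of it in every picture.
- **Hung frame:** it measures within about 2 mm of where it started, with a clear gap to the primed frame.
- **Fork:** it looks upright on the table, and the gripper was open and withdrawn before I handed in.

**Weaker checks:** the arm blocked the top camera at the end, so the final positions come from the scene camera alone. The outline fit for the primed frame is poor because the hung frame partly hides it. The forces judged on the bar were never measured directly.

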